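# Set out the gauge-change parts by height

### The arm

A 6-joint arm with a two-finger parallel gripper is mounted at the origin on a cart in front of the work surface, level with it; the furniture and walls round the work are solid. World frame = base frame: x ahead of the robot, y to its left, z up, the work surface at z = 0. Lengths are in m, angles in rad, forces in N, time in s.
With the tool pointing down it reaches from about 0.3 to 0.825 m from the base axis. Payload 5.4 kg.
Tool frame: the origin (TCP) lies at the very end of the fingers, on their centre line; the grasp point (between the pads) lies env.pinch_z behind it (env.pinch_z is the distance from the TCP to the grasp point, in m); z points along the fingers, y is the line along which they close (so a half turn about z gives the same grasp; the last joint's range is limited). The gripper opens to 92 mm and grips with 3 to 60 N. Pads are 20 mm wide; open, the fingers measure 128 mm over their backs; the gripper's body (75 mm by 189 mm) begins 69 mm behind the grasp point.
Start: joints at [1.024, 0.158, 1.597, -0, 1.386, -0.21], TCP at [0.19, 0.543, 0.18] pointing down, gripper open.
Joint ranges: [-2.91, 2.91], [-0.94, 2.29], [0.18, 2.7], [-1.29, 4.43], [0.17, 2.64], [-3, 3]. Speed limits (rad/s): [2.57, 2.57, 3.14, 3.14, 3.14, 3.14].

### API

Orientations are given as a rotation vector (axis times angle).
In Python, from plant import env gives the robot as it stands.
- The arm moves only by the tool arm_command, never from a script. Its argument "moves" is a list of rows, each an object of numbers: "x", "y", "z": the shift along the tool's x, y, z each as a share of 25 mm, from -1 to 1; "wx", "wy", "wz": the turn, a rotation vector about the tool's x, y, z each as a share of 0.1 rad, from -1 to 1; "gripper": the closure, from 0 (fully open) to 1 (shut). A call has 1 to 20 rows; each row shifts and turns the commanded pose from where the row before left it, along the tool's axes as they then stand; what a row does not reach is not made up. A row lasts 1/12 s, in which the tool goes at most 41.7 mm and 7.16 degrees, less where a joint would pass 70% of its speed; a pose out of reach is approached as far as the arm can. A call with a number of a shift or a turn outside -1 to 1 is refused whole. A call with a gripper value outside its range is refused whole. The fingers move at their own pace and stop on an object; "grip_force" is the grip in N (left out, the last holds). Time passes only in rows, so rows that do not move let the fingers close. It gives the time, the measured TCP pose, the force, the opening and the grip force at its end, in the units of the state.
- env.sense(): the state, without advancing time (a new reading comes with each control period).
- env.read_camera(name): name is "side" or "top"; returns a dict with "frame" (384x512x3 uint8, blue, green, red), "depth" (384x512 float32, m along the optical axis (not along the pixel's ray), 0 where there is no reading), "vertical_fov" (degrees; the focal length in pixels is half the picture's height over the tangent of half this angle, whatever the lens; pixels are square), "cx", "cy" (the principal point, pixels), "dist_coeffs" ([k1, k2, p1, p2, k3] as OpenCV has them; the pictures are not rectified), "view" (4x4, takes a point from world to camera coordinates). Camera axes: x right, y down, z forward; pixel columns grow to the right and rows downward; lengths in m; the calibration is good to about 2 mm. A picture is of the moment at which its call begins.
- env.job_done(): hands the job in; it is judged then, once.
The state is a dict: "t": time; "joints": joint angles; "qd": joint speeds; "joint_torque": joint torques, N m; "ee_pos": TCP position; "tcp_rot": TCP orientation; "wrist_force": force on the tool from outside, world axes, zero at the start; "wrist_torque": the same for the moment, N m; "opening": opening from 0.0 (shut) to 1.0 (fully open); "finger_force": force on a finger pad.
Only numpy, scipy, OpenCV 4.12 (cv2) and the standard library are available. Lean on these libraries where they do the work, as an engineer would, in place of code of your own. Each camera call takes 0.05 s, during which the arm holds its last target. There are 200 camera calls.

### The job

Set out the parts for the gauge change on the pale aluminium strip in order of height: take the finned gauge, the plain tube nipple, the conical reducer and the flat grease tin that stand round the blue parts case at the front of the bench (not the like parts further back) and stand them upright, one in the middle of each black pad, the tallest on the pad next to the red end block and each next one shorter, down to the shortest at the grey end block. Let go of everything.

Things in the scene. Friction and masses are not known exactly. Their poses are not given: they have to be found in the camera images.
- finned_gauge: Vacuum gauge with light vertical cooling fins and a black top with a small plug: 83 mm tall, standing on a small flange 40 mm across. The finned body is 53 mm across between 26 and 67 mm above the origin (take it there); about 0.3 kg. Stands upright loose on the bench at the start. Origin: centre of its underside; z up; round in plan, so its yaw does not matter.
- nipple_25: Bare metal straight tube with a flange at either end: 60 mm tall, both flanges 40 mm across and 8 mm thick; the tube between them is 28 mm across from 8 to 52 mm above the origin (take it there); about 0.14 kg. Stands upright loose on the bench at the start. Origin: centre of its underside; z up; round in plan, so its yaw does not matter.
- reducer_40_16: Bare metal conical reducer: 45 mm tall, 55 mm across at the foot flange (10 mm thick), narrowing as a cone to a collar 30 mm across between 32 and 45 mm above the origin (take it by this collar); about 0.13 kg. Stands upright loose on the bench at the start. Origin: centre of its underside; z up; round in plan, so its yaw does not matter.
- grease_tin: Flat round light-coloured tin with a yellow label on its lid: 24 mm tall, 56 mm across; about 0.12 kg, closed. Stands upright loose on the bench at the start. Origin: centre of its underside; z up; round in plan, so its yaw does not matter.
- pad_a: Black round rubber pad, 66 mm across, 4 mm thick, thin white ring on top, fixed on a bare aluminium strip (400 x 85 x 8 mm). Origin: centre of its underside; its top is 12 mm above the bench. x runs across the strip, y along it. The four like pads stand in a straight row a, b, c, d, 85 mm between centres; the strip's place and heading vary. This is one end pad of the row.
- pad_b: Black round rubber pad, 66 mm across, 4 mm thick, thin white ring on top, fixed on a bare aluminium strip (400 x 85 x 8 mm). Origin: centre of its underside; its top is 12 mm above the bench. x runs across the strip, y along it. The four like pads stand in a straight row a, b, c, d, 85 mm between centres; the strip's place and heading vary. It lies next to pad_a.
- pad_c: Black round rubber pad, 66 mm across, 4 mm thick, thin white ring on top, fixed on a bare aluminium strip (400 x 85 x 8 mm). Origin: centre of its underside; its top is 12 mm above the bench. x runs across the strip, y along it. The four like pads stand in a straight row a, b, c, d, 85 mm between centres; the strip's place and heading vary. It lies next to pad_d.
- pad_d: Black round rubber pad, 66 mm across, 4 mm thick, thin white ring on top, fixed on a bare aluminium strip (400 x 85 x 8 mm). Origin: centre of its underside; its top is 12 mm above the bench. x runs across the strip, y along it. The four like pads stand in a straight row a, b, c, d, 85 mm between centres; the strip's place and heading vary. This is the other end pad of the row.
- red_block: Red plastic end block fixed on the strip, 50 x 22 x 16 mm; origin: centre of its underside, 8 mm above the bench. It stands beyond one end pad (pad_a or pad_d, which changes from start to start), its centre 52.5 mm from that pad's centre; a like grey block stands at the other end of the strip.
Mind the look-alikes: they are no part of the job. What is shaped like the nipple_25 but turquoise is not meant.

How it is judged:
By the outcome, as a careful person would: the job done as asked, in the order asked, and still so for the second after the job is handed in, with the robot touching nothing.
It also fails if it takes over 115 s, if anything falls off the work surface, if the arm or the gripper's body presses on something with over 40 N, if the wrist force passes 120 N, or if a joint passes its speed limit or range.

## Working session

There is one attempt and no reset: what is moved stays moved. The work goes in short steps, Python scripts to look and compute and a tool call to move; the robot and the scene stay as the last step left them, time stands still between calls to the robot, and variables do not carry over. Pictures are saved under pics/ and viewed, at most 14 in all, crops included, and the job is handed in when it is done.

Besides the shell and the picture viewer there is one more tool, called after "Call:" in YAML: its name, and indented under it one key for each argument. arm_command: Moves the arm, as the interface text tells. Shift numbers are shares of 25 mm and turn numbers shares of 0.1 rad, none past 1 either way. Its arguments: {"type":"object","properties":{"moves":{"type":"array"},"grip_force":{"type":"number"}},"required":["moves"]}

```bash
mkdir -p pics; ls
cat > h.py <<'E'
import numpy as np, cv2
from plant import env
def grab(n):
    r=env.read_camera(n); H=r['frame'].shape[0]
    f=H/2/np.tan(np.radians(r['vertical_fov'])/2)
    K=np.array([[f,0,r['cx']],[0,f,r['cy']],[0,0,1]])
    r['K']=K; r['D']=np.array(r['dist_coeffs'],float); r['V']=np.array(r['view']); return r
def ray(r,u,v):
    p=cv2.undistortPoints(np.array([[[u,v]]],float),r['K'],r['D'])[0,0]
    R=r['V'][:3,:3];t=r['V'][:3,3]; return -R.T@t, R.T@np.array([p[0],p[1],1])
def onz(r,u,v,z):
    o,d=ray(r,u,v); return o+d*(z-o[2])/d[2]
def bydepth(r,u,v):
    o,d=ray(r,u,v); return o+d*r['depth'][int(round(v)),int(round(u))]
def meet(r1,p1,r2,p2):
    o1,d1=ray(r1,*p1);o2,d2=ray(r2,*p2)
    s=np.linalg.lstsq(np.c_[d1,-d2],o2-o1,rcond=None)[0]
    a=o1+d1*s[0];b=o2+d2*s[1]; return (a+b)/2,np.linalg.norm(a-b)
def save(r,fn):np.savez(fn,**{k:np.array(v) for k,v in r.items()})
def load(fn):
    d=np.load(fn);return {k:d[k] for k in d}
E
python3 - <<'E'
from h import *
for n in('side','top'):
    r=grab(n);save(r,n+'0.npz')
    cv2.imwrite(f'pics/{n}0.png',cv2.resize(r['frame'],(800,600),interpolation=cv2.INTER_CUBIC))
    print(n,r['K'][0,0],r['D'],-r['V'][:3,:3].T@r['V'][:3,3])
s=env.sense();print(env.pinch_z,s)
E
```

```text
pics
side 456.43858694713015 [-0.08354352  0.          0.          0.          0.        ] [ 0.46494926 -0.8146007   0.80334612]
top 384.3277821217385 [-0.03071823  0.          0.          0.          0.        ] [0.34839316 0.08189064 1.07741646]
0.0187 {'t': 0.1, 'joints': array([ 1.02390203e+00,  1.58958906e-01,  1.59806605e+00,  1.19513760e-05,
        1.38621248e+00, -2.10106417e-01]), 'qd': array([-3.50358890e-04, -5.03658163e-04, -3.93601640e-03,  8.88950687e-05,
       -2.41673170e-04, -1.00338913e-03]), 'joint_torque': array([ 5.38730933e-05, -3.86505175e+01, -3.22958744e+01,  7.03027518e-02,
        3.39865393e-02, -7.57825478e-05]), 'ee_pos': array([0.18971012, 0.54216119, 0.17905283]), 'tcp_rot': array([-5.26428057e-01, -3.09654406e+00,  2.39346338e-03]), 'wrist_force': array([-0.11954717, -0.35031058, -0.52820644]), 'wrist_torque': array([ 0.00408873,  0.01239793, -0.03544538]), 'finger_force': 0.0, 'opening': 1.000181370562913}
```

View pics/side0.png

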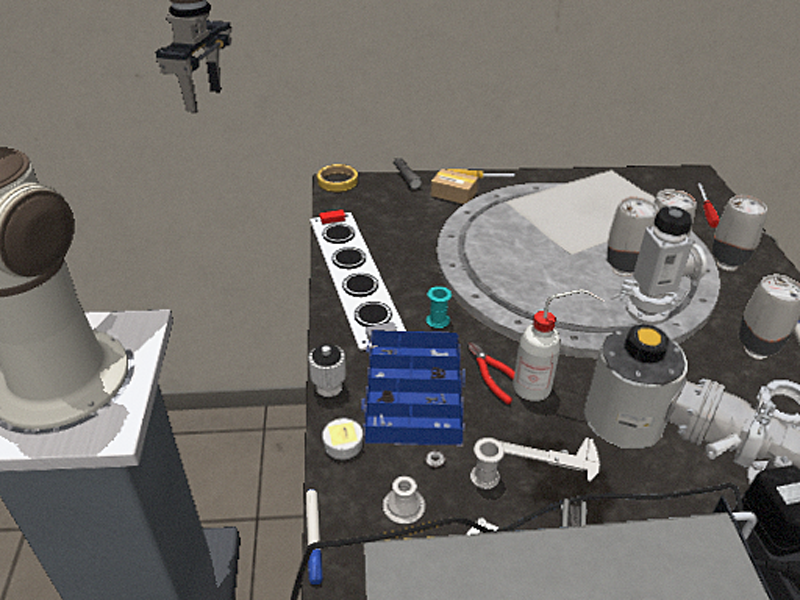

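View pics/top0.png

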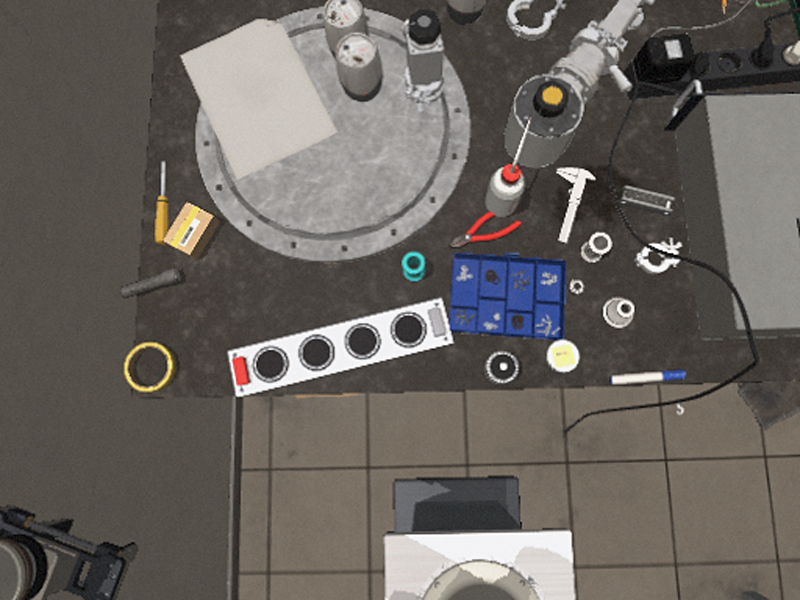

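Side view (800x600): red block (332,216), pads (338,232)…(374,314), grey end nearest the case, gauge (327,370), tin (343,437), reducer (404,498) and nipple (487,462). Top view: red block at left (240,370), pads (270,363)…(408,329), gauge (502,366), tin (563,355), reducer (619,312), nipple (597,246). Next I'll enlarge both.

Run:
```python
from h import *
for n,(x,y,w,h,s) in {'top':(290,145,130,100,6),'side':(195,200,150,140,4)}.items():
    r=load(n+'0.npz');cv2.imwrite(f'pics/{n}c.png',cv2.resize(r['frame'][y:y+h,x:x+w],None,fx=s,fy=s,interpolation=cv2.INTER_CUBIC))
r=load('top0.npz');a=cv2.resize(r['frame'][185:255,145:295],None,fx=4,fy=4,interpolation=cv2.INTER_CUBIC)
r=load('side0.npz');b=cv2.resize(r['frame'][130:225,195:265],None,fx=3,fy=3,interpolation=cv2.INTER_CUBIC)
c=np.zeros((570,600,3),np.uint8);c[:280]=a;c[285:570,:210]=b;cv2.imwrite('pics/strip.png',c)
```

```text
(no output)
```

View pics/topc.png

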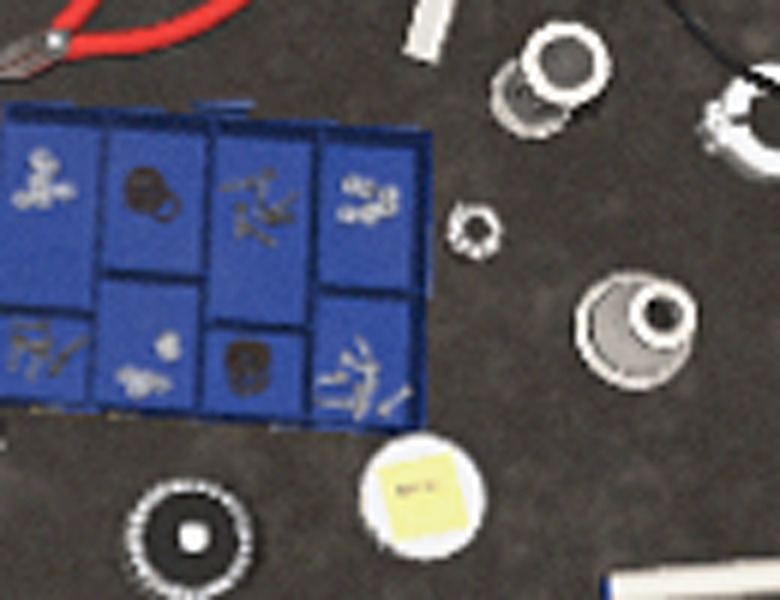

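View pics/sidec.png

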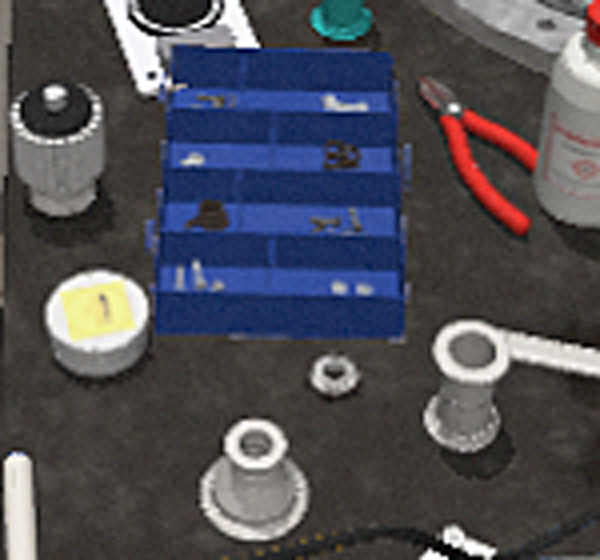

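View pics/strip.png

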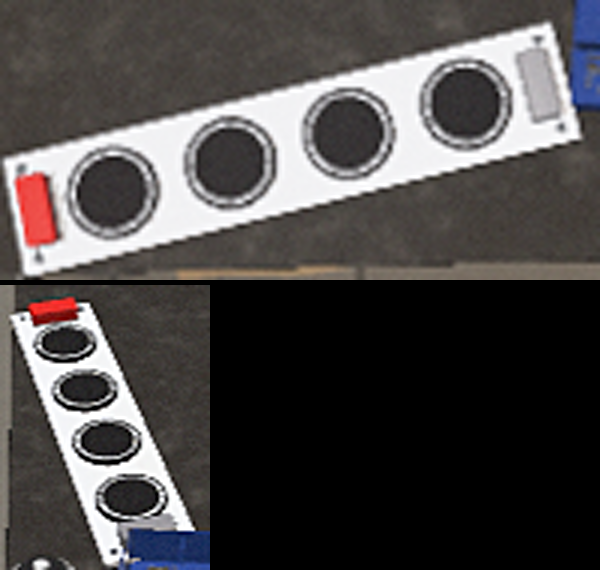

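Crop readings. Top crop (x6): nipple rim (567,64), reducer collar (663,314), lid (424,495), gauge plug (194,537). Side crop (x4): rim (472,350), collar (256,443), lid (97,305), plug (56,97). Strip, red end first: pads top (113,193), (231,163), (349,133), (466,103); side (65,57), (85,104), (107,156), (131,211).

Run:
```python
from h import *
np.set_printoptions(precision=4,suppress=True)
T=load('top0.npz');S=load('side0.npz')
f=lambda p,o,s:((p[0]+.5)/s-.5+o[0],(p[1]+.5)/s-.5+o[1])
P={'nip':((567,64),(472,350),.06),'red':((663,314),(256,443),.045),'tin':((424,495),(97,305),.024),'gauge':((194,537),(56,97),.083)}
L=[(k,f(a,(290,145),6),f(b,(195,200),4),z) for k,(a,b,z) in P.items()]
L+=[('pad',f(a,(145,185),4),f(b,(195,130),3),.012) for a,b in(((113,193),(65,57)),((231,163),(85,104)),((349,133),(107,156)),((466,103),(131,211)))]
L+=[('redblk',f((37,209),(145,185),4),f((53,25),(195,130),3),.024)]
for k,a,b,z in L:print(k,*meet(T,a,S,b),onz(T,*a,z)[:2],onz(S,*b,z)[:2],bydepth(T,*a),bydepth(S,*b))
for c in((631,329),):print('red foot',onz(T,*f(c,(290,145),6),.010))
print('nip foot',onz(T,*f((531,98),(290,145),6),.008))
print('case',[onz(T,*f(c,(290,145),6),.04) for c in((433,130),(422,432),(0,400),(5,103))])
print('case h',bydepth(T,*f((430,300),(290,145),6)),bydepth(T,*f((200,415),(290,145),6)),bydepth(T,*f((150,275),(290,145),6)))
```

```text
nip [ 0.637  -0.2357  0.0639] 0.00043515051791767325 [ 0.6383 -0.2369] [ 0.6377 -0.2327] [ 0.6474 -0.2468  0.0283] [ 0.6412 -0.2207  0.0447]
red [ 0.5234 -0.2732  0.0485] 0.00028415279295454016 [ 0.5241 -0.2744] [ 0.5235 -0.2707] [ 0.5321 -0.2905 -0.0017] [ 0.5243 -0.2632  0.0345]
tin [ 0.4466 -0.164   0.0302] 0.0010019541087114851 [ 0.4477 -0.1654] [ 0.4459 -0.1589] [ 0.4481 -0.1664  0.0197] [ 0.4459 -0.1583  0.0234]
gauge [ 0.427  -0.0524  0.0811] 0.00041414129322749895 [ 0.427  -0.0521] [ 0.4269 -0.0544] [ 0.4271 -0.0523  0.0818] [ 0.4268 -0.0518  0.0805]
pad [0.447  0.3516 0.0133] 0.0008012085936835093 [0.4475 0.352 ] [0.4466 0.3534] [0.4476 0.3522 0.0109] [0.4465 0.3573 0.0093]
pad [0.4656 0.2689 0.0133] 0.000988784920985135 [0.4662 0.2692] [0.4651 0.2706] [0.4664 0.2694 0.0105] [0.4651 0.2748 0.0089]
pad [0.4841 0.1862 0.013 ] 0.0012332593610231341 [0.4849 0.1863] [0.4835 0.1873] [0.485  0.1864 0.011 ] [0.4835 0.1873 0.012 ]
pad [0.5025 0.1039 0.0151] 0.0013909389078181603 [0.5036 0.104 ] [0.5019 0.1074] [0.5043 0.1041 0.0072] [0.502  0.1104 0.0094]
redblk [0.436  0.4029 0.0196] 0.002252163452084853 [0.4368 0.4017] [0.4351 0.3957] [0.4365 0.4008 0.027 ] [0.435  0.4002 0.0211]
red foot [ 0.5235 -0.2709  0.01  ]
nip foot [ 0.6369 -0.2346  0.008 ]
case [array([ 0.6144, -0.1787,  0.04  ]), array([ 0.4745, -0.1629,  0.04  ]), array([0.4948, 0.0262, 0.04  ]), array([0.6339, 0.0181, 0.04  ])]
case h [ 0.5421 -0.1811 -0.0009] [ 0.4877 -0.0662  0.0218] [ 0.5519 -0.0456  0.0318]
```

```bash
cat > plan.py <<'E'
import sys,numpy as np
from scipy.spatial.transform import Rotation as Ro
from plant import env
s=env.sense();p=np.array(s['ee_pos']);R=Ro.from_rotvec(s['tcp_rot']).as_matrix()
yaw=np.arctan2(R[1,1],R[0,1])
print('t',round(s['t'],2),'pos',p.round(4),'yaw',round(yaw,3),'tilt',R[:2,2].round(3),'open',round(s['opening'],3),'f',round(s['finger_force'],1),'wf',np.round(s['wrist_force'],1))
for a in sys.argv[1:]:   # x,y,z,yaw waypoints: shift first (total shares), then the turn
    x,y,z,w=map(float,a.split(','));d=R.T@(np.array([x,y,z])-p)/.025
    Rt=Ro.from_matrix(np.array([[-1*-np.sin(-w)*-1,0,0]]*3)) if 0 else None
    ty=np.array([np.cos(w),np.sin(w),0]);tz=np.array([0,0,-1.]);T=np.c_[np.cross(ty,tz),ty,tz]
    v=Ro.from_matrix(R.T@T).as_rotvec()/.1
    print(a,'shift',d.round(2),'turn',v.round(2)); p=np.array([x,y,z]);R=T
E
sed -i '/if 0 else/d' plan.py
```

```text
(no output)
```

Call:
arm_command:
  moves:
    - {"x": -0.84, "y": -0.97}
    - {"x": -0.84, "y": -0.97}
    - {"x": -0.84, "y": -0.97}
    - {"x": -0.84, "y": -0.97}
    - {"x": -0.84, "y": -0.97}
    - {"x": -0.84, "y": -0.97}
    - {"x": -0.84, "y": -0.97}
    - {"x": -0.84, "y": -0.97}
    - {"x": -0.84, "y": -0.97}
    - {"x": -0.84, "y": -0.97}
    - {"x": -0.84, "y": -0.97}
    - {"x": -0.84, "y": -0.97}
    - {"x": -0.84, "y": -0.97}
    - {"x": -0.84, "y": -0.97}
    - {"x": -0.84, "y": -0.97}
    - {"x": -0.84, "y": -0.97}
    - {"x": -0.84, "y": -0.97}
    - {"x": -0.84, "y": -0.97}
    - {"x": -0.84, "y": -0.97}
    - {"x": -0.84, "y": -0.97}
  grip_force: 20

```text
validation failed for argument at $.mo...
```

```bash
python3 plan.py .427,-.053,.029,1.235 .427,-.053,.18,1.235 .447,.352,.18,1.235 .447,.352,.042,1.235
```

```text
t 0.1 pos [0.1897 0.5422 0.1791] yaw 1.234 tilt [-0.001 -0.001] open 1.0 f 0.0 wf [-0.1 -0.4 -0.5]
.427,-.053,.029,1.235 shift [-16.83 -19.32   6.03] turn [-0.02 -0.   -0.01]
.427,-.053,.18,1.235 shift [ 0.    0.   -6.04] turn [0. 0. 0.]
.447,.352,.18,1.235 shift [ 4.58 15.56  0.  ] turn [0. 0. 0.]
.447,.352,.042,1.235 shift [0.   0.   5.52] turn [0. 0. 0.]
```

Call:
arm_command:
  moves:
    - {"x": -0.84, "y": -0.97, "z": 0, "wx": 0, "wy": 0, "wz": 0, "gripper": 0}
  grip_force: 20

```text
t: 0.18
ee_pos: [0.2004, 0.5148, 0.1789]
tcp_rot: [-0.522, -3.096, -0.001]
wrist_force: [0.4, 1.2, 0.8]
opening: 1.001
finger_force: 0.0
```

Call:
arm_command:
  moves:
    - {"x": -0.84, "y": -0.97, "z": 0, "wx": 0, "wy": 0, "wz": 0, "gripper": 0}
    - {"x": -0.84, "y": -0.97, "z": 0, "wx": 0, "wy": 0, "wz": 0, "gripper": 0}
    - {"x": -0.84, "y": -0.97, "z": 0, "wx": 0, "wy": 0, "wz": 0, "gripper": 0}
    - {"x": -0.84, "y": -0.97, "z": 0, "wx": 0, "wy": 0, "wz": 0, "gripper": 0}
    - {"x": -0.84, "y": -0.97, "z": 0, "wx": 0, "wy": 0, "wz": 0, "gripper": 0}
    - {"x": -0.84, "y": -0.97, "z": 0, "wx": 0, "wy": 0, "wz": 0, "gripper": 0}
    - {"x": -0.84, "y": -0.97, "z": 0, "wx": 0, "wy": 0, "wz": 0, "gripper": 0}
    - {"x": -0.84, "y": -0.97, "z": 0, "wx": 0, "wy": 0, "wz": 0, "gripper": 0}
    - {"x": -0.84, "y": -0.97, "z": 0, "wx": 0, "wy": 0, "wz": 0, "gripper": 0}
    - {"x": -0.84, "y": -0.97, "z": 0, "wx": 0, "wy": 0, "wz": 0, "gripper": 0}
    - {"x": -0.84, "y": -0.97, "z": 0, "wx": 0, "wy": 0, "wz": 0, "gripper": 0}
    - {"x": -0.84, "y": -0.97, "z": 0, "wx": 0, "wy": 0, "wz": 0, "gripper": 0}
    - {"x": -0.84, "y": -0.97, "z": 0, "wx": 0, "wy": 0, "wz": 0, "gripper": 0}
    - {"x": -0.84, "y": -0.97, "z": 0, "wx": 0, "wy": 0, "wz": 0, "gripper": 0}
    - {"x": -0.84, "y": -0.97, "z": 0, "wx": 0, "wy": 0, "wz": 0, "gripper": 0}
    - {"x": -0.84, "y": -0.97, "z": 0, "wx": 0, "wy": 0, "wz": 0, "gripper": 0}
    - {"x": -0.84, "y": -0.97, "z": 0, "wx": 0, "wy": 0, "wz": 0, "gripper": 0}
    - {"x": -0.84, "y": -0.97, "z": 0, "wx": 0, "wy": 0, "wz": 0, "gripper": 0}
    - {"x": -0.84, "y": -0.97, "z": 0, "wx": 0, "wy": 0, "wz": 0, "gripper": 0}
    - {"x": 0, "y": 0, "z": 0, "wx": 0, "wy": 0, "wz": 0, "gripper": 0}

```text
t: 1.85
ee_pos: [0.4272, -0.0581, 0.1797]
tcp_rot: [0.534, 3.096, -0.003]
wrist_force: [0.4, 0.5, 0.5]
opening: 0.997
finger_force: 0.0
```

```bash
python3 plan.py .427,-.053,.029,1.235 .427,-.053,.18,1.235 .447,.352,.18,1.235 .447,.352,.042,1.235
```

```text
t 1.85 pos [ 0.4272 -0.0581  0.1797] yaw 1.229 tilt [ 0.    -0.002] open 0.997 f 0.0 wf [0.4 0.5 0.5]
.427,-.053,.029,1.235 shift [0.08 0.2  6.03] turn [-0.02  0.01 -0.06]
.427,-.053,.18,1.235 shift [ 0.    0.   -6.04] turn [0. 0. 0.]
.447,.352,.18,1.235 shift [ 4.58 15.56  0.  ] turn [0. 0. 0.]
.447,.352,.042,1.235 shift [0.   0.   5.52] turn [0. 0. 0.]
```

Call:
arm_command:
  moves:
    - {"x": 0, "y": 0, "z": 1, "wx": 0, "wy": 0, "wz": 0, "gripper": 0}
    - {"x": 0, "y": 0, "z": 1, "wx": 0, "wy": 0, "wz": 0, "gripper": 0}
    - {"x": 0, "y": 0, "z": 0.5, "wx": 0, "wy": 0, "wz": 0, "gripper": 0}
    - {"x": 0, "y": 0, "z": 0, "wx": 0, "wy": 0, "wz": 0, "gripper": 0}
    - {"x": 0, "y": 0, "z": 0, "wx": 0, "wy": 0, "wz": 0, "gripper": 0}

```text
t: 2.27
ee_pos: [0.4253, -0.0531, 0.1169]
tcp_rot: [-0.526, -3.095, -0.001]
wrist_force: [-0.8, 0.2, 0.2]
opening: 1.0
finger_force: 0.0
```

```bash
python3 plan.py .427,-.053,.029,1.235 .427,-.053,.18,1.235 .447,.352,.18,1.235 .447,.352,.042,1.235
```

```text
t 2.27 pos [ 0.4253 -0.0531  0.1169] yaw 1.234 tilt [-0.002  0.001] open 1.0 f 0.0 wf [-0.8  0.2  0.2]
.427,-.053,.029,1.235 shift [-0.07  0.02  3.52] turn [ 0.   -0.02 -0.01]
.427,-.053,.18,1.235 shift [ 0.    0.   -6.04] turn [0. 0. 0.]
.447,.352,.18,1.235 shift [ 4.58 15.56  0.  ] turn [0. 0. 0.]
.447,.352,.042,1.235 shift [0.   0.   5.52] turn [0. 0. 0.]
```

Call:
arm_command:
  moves:
    - {"x": -0.07, "y": 0.02, "z": 1, "wx": 0, "wy": 0, "wz": 0, "gripper": 0}
    - {"x": 0, "y": 0, "z": 1, "wx": 0, "wy": 0, "wz": 0, "gripper": 0}
    - {"x": 0, "y": 0, "z": 1, "wx": 0, "wy": 0, "wz": 0, "gripper": 0}
    - {"x": 0, "y": 0, "z": 0.5, "wx": 0, "wy": 0, "wz": 0, "gripper": 0}
    - {"x": 0, "y": 0, "z": 0, "wx": 0, "wy": 0, "wz": 0, "gripper": 0}
    - {"x": 0, "y": 0, "z": 0, "wx": 0, "wy": 0, "wz": 0, "gripper": 0.3}
    - {"x": 0, "y": 0, "z": 0, "wx": 0, "wy": 0, "wz": 0, "gripper": 0.6}
    - {"x": 0, "y": 0, "z": 0, "wx": 0, "wy": 0, "wz": 0, "gripper": 1}
    - {"x": 0, "y": 0, "z": 0, "wx": 0, "wy": 0, "wz": 0, "gripper": 1}
    - {"x": 0, "y": 0, "z": 0, "wx": 0, "wy": 0, "wz": 0, "gripper": 1}
    - {"x": 0, "y": 0, "z": 0, "wx": 0, "wy": 0, "wz": 0, "gripper": 1}
    - {"x": 0, "y": 0, "z": 0, "wx": 0, "wy": 0, "wz": 0, "gripper": 1}
    - {"x": 0, "y": 0, "z": 0, "wx": 0, "wy": 0, "wz": 0, "gripper": 1}
  grip_force: 25

```text
t: 3.35
ee_pos: [0.4287, -0.0538, 0.0305]
tcp_rot: [0.527, 3.096, 0.001]
wrist_force: [1.2, 2.7, 3.5]
opening: 0.538
finger_force: 25.1
```

```bash
python3 plan.py .427,-.053,.149,1.235 .447,.352,.149,1.235 .447,.352,.042,1.235
```

```text
t 3.35 pos [ 0.4287 -0.0538  0.0305] yaw 1.234 tilt [0.001 0.   ] open 0.538 f 25.1 wf [1.2 2.7 3.5]
.427,-.053,.149,1.235 shift [ 0.07  0.01 -4.74] turn [ 0.01  0.01 -0.01]
.447,.352,.149,1.235 shift [ 4.58 15.56  0.  ] turn [0. 0. 0.]
.447,.352,.042,1.235 shift [0.   0.   4.28] turn [0. 0. 0.]
```

Call:
arm_command:
  moves:
    - {"x": 0, "y": 0, "z": -0.4, "wx": 0, "wy": 0, "wz": 0, "gripper": 1}
    - {"x": 0, "y": 0, "z": -0.8, "wx": 0, "wy": 0, "wz": 0, "gripper": 1}
    - {"x": 0, "y": 0, "z": -1, "wx": 0, "wy": 0, "wz": 0, "gripper": 1}
    - {"x": 0, "y": 0, "z": -1, "wx": 0, "wy": 0, "wz": 0, "gripper": 1}
    - {"x": 0, "y": 0, "z": -1, "wx": 0, "wy": 0, "wz": 0, "gripper": 1}
    - {"x": 0, "y": 0, "z": -0.5, "wx": 0, "wy": 0, "wz": 0, "gripper": 1}
    - {"x": 0, "y": 0, "z": 0, "wx": 0, "wy": 0, "wz": 0, "gripper": 1}

```text
t: 3.93
ee_pos: [0.4296, -0.055, 0.1507]
tcp_rot: [0.526, 3.092, -0.003]
wrist_force: [0.5, 0.5, -2.7]
opening: 0.508
finger_force: 24.9
```

Call:
arm_command:
  moves:
    - {"x": 0.1, "y": 0.36, "z": 0, "wx": 0, "wy": 0, "wz": 0, "gripper": 1}
    - {"x": 0.2, "y": 0.7, "z": 0, "wx": 0, "wy": 0, "wz": 0, "gripper": 1}
    - {"x": 0.29, "y": 1, "z": 0, "wx": 0, "wy": 0, "wz": 0, "gripper": 1}
    - {"x": 0.29, "y": 1, "z": 0, "wx": 0, "wy": 0, "wz": 0, "gripper": 1}
    - {"x": 0.29, "y": 1, "z": 0, "wx": 0, "wy": 0, "wz": 0, "gripper": 1}
    - {"x": 0.29, "y": 1, "z": 0, "wx": 0, "wy": 0, "wz": 0, "gripper": 1}
    - {"x": 0.29, "y": 1, "z": 0, "wx": 0, "wy": 0, "wz": 0, "gripper": 1}
    - {"x": 0.29, "y": 1, "z": 0, "wx": 0, "wy": 0, "wz": 0, "gripper": 1}
    - {"x": 0.29, "y": 1, "z": 0, "wx": 0, "wy": 0, "wz": 0, "gripper": 1}
    - {"x": 0.29, "y": 1, "z": 0, "wx": 0, "wy": 0, "wz": 0, "gripper": 1}
    - {"x": 0.29, "y": 1, "z": 0, "wx": 0, "wy": 0, "wz": 0, "gripper": 1}
    - {"x": 0.29, "y": 1, "z": 0, "wx": 0, "wy": 0, "wz": 0, "gripper": 1}
    - {"x": 0.29, "y": 1, "z": 0, "wx": 0, "wy": 0, "wz": 0, "gripper": 1}
    - {"x": 0.29, "y": 1, "z": 0, "wx": 0, "wy": 0, "wz": 0, "gripper": 1}
    - {"x": 0.29, "y": 1, "z": 0, "wx": 0, "wy": 0, "wz": 0, "gripper": 1}
    - {"x": 0.29, "y": 1, "z": 0, "wx": 0, "wy": 0, "wz": 0, "gripper": 1}
    - {"x": 0.2, "y": 0.5, "z": 0, "wx": 0, "wy": 0, "wz": 0, "gripper": 1}
    - {"x": 0, "y": 0, "z": 0, "wx": 0, "wy": 0, "wz": 0, "gripper": 1}
    - {"x": 0, "y": 0, "z": 0, "wx": 0, "wy": 0, "wz": 0, "gripper": 1}
    - {"x": 0, "y": 0, "z": 0, "wx": 0, "wy": 0, "wz": 0, "gripper": 1}

```text
t: 5.6
ee_pos: [0.4481, 0.3497, 0.1463]
tcp_rot: [-0.527, -3.095, 0.003]
wrist_force: [-0.5, -0.3, -3.1]
opening: 0.509
finger_force: 24.9
```

```bash
python3 plan.py .447,.352,.042,1.235
python3 - <<'E'
from h import *
a=grab('side');b=grab('top');save(a,'s1.npz');save(b,'t1.npz')
c=np.hstack([cv2.resize(a['frame'][80:200,170:290],(400,400),interpolation=2),cv2.resize(b['frame'][160:280,120:240],(400,400),interpolation=2)])
cv2.imwrite('pics/a1.png',c)
E
```

```text
t 5.6 pos [0.4481 0.3497 0.1463] yaw 1.234 tilt [-0.002 -0.002] open 0.509 f 24.9 wf [-0.5 -0.3 -3.1]
.447,.352,.042,1.235 shift [0.07 0.08 4.17] turn [-0.02 -0.01 -0.01]
```

View pics/a1.png

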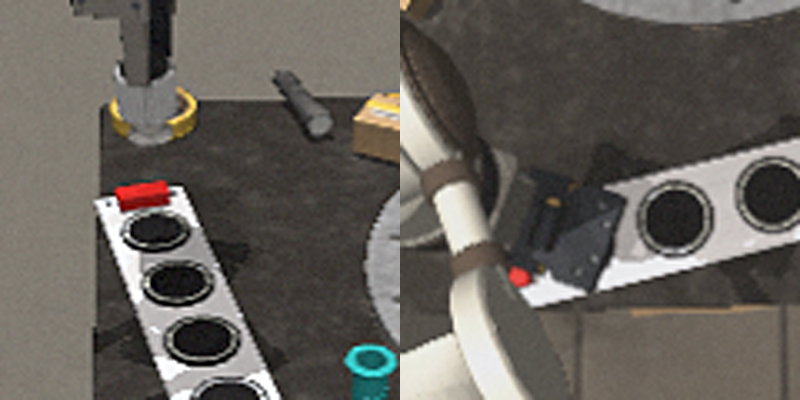

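The gauge hangs upright in the grip (side crop: flange underside about (149,131)). I'll check its xy offset from the TCP before lowering.

Run:
```python
from h import *
S=load('s1.npz')
for v in(126,131,136):print(v,onz(S,170+149.5*.3-.5,80+(v+.5)*.3-.5,.116+(0.0 if v<140 else 0)))
# projections of expected gauge axis
for p in([.4481,.3497,.1158],[.4481,.3497,.142],[.4481,.3497,.183]):
    q=cv2.projectPoints(np.array([p]),cv2.Rodrigues(S['V'][:3,:3])[0],S['V'][:3,3],S['K'],S['D'])[0][0,0]
    print(((q-[170,80]+.5)/.3-.5).round(1))
```

```text
126 [0.4450216  0.36391234 0.116     ]
131 [0.44495419 0.35525227 0.116     ]
136 [0.44488723 0.34668035 0.116     ]
[152.7 134.3]
[151.4 108.1]
[149.4  65.9]
```

Call:
arm_command:
  moves:
    - {"x": 0.02, "y": 0.1, "z": 1, "wx": 0, "wy": 0, "wz": 0, "gripper": 1}
    - {"x": 0, "y": 0, "z": 1, "wx": 0, "wy": 0, "wz": 0, "gripper": 1}
    - {"x": 0, "y": 0, "z": 1, "wx": 0, "wy": 0, "wz": 0, "gripper": 1}
    - {"x": 0, "y": 0, "z": 0.6, "wx": 0, "wy": 0, "wz": 0, "gripper": 1}
    - {"x": 0, "y": 0, "z": 0.3, "wx": 0, "wy": 0, "wz": 0, "gripper": 1}
    - {"x": 0, "y": 0, "z": 0.1, "wx": 0, "wy": 0, "wz": 0, "gripper": 1}
    - {"x": 0, "y": 0, "z": 0, "wx": 0, "wy": 0, "wz": 0, "gripper": 1}
    - {"x": 0, "y": 0, "z": 0, "wx": 0, "wy": 0, "wz": 0, "gripper": 1}
    - {"x": 0, "y": 0, "z": 0, "wx": 0, "wy": 0, "wz": 0, "gripper": 1}

```text
t: 6.45
ee_pos: [0.4505, 0.3538, 0.0491]
tcp_rot: [0.526, 3.095, 0.003]
wrist_force: [0.8, -0.4, -2.9]
opening: 0.51
finger_force: 24.9
```

```bash
python3 plan.py .447,.352,.042,1.235
```

```text
t 6.45 pos [0.4505 0.3538 0.0491] yaw 1.234 tilt [0.003 0.001] open 0.51 f 24.9 wf [ 0.8 -0.4 -2.9]
.447,.352,.042,1.235 shift [ 0.11 -0.12  0.28] turn [ 0.02  0.02 -0.01]
```

Call:
arm_command:
  moves:
    - {"x": 0, "y": 0, "z": 0, "wx": 0, "wy": 0, "wz": 0, "gripper": 1}
    - {"x": 0, "y": 0, "z": 0, "wx": 0, "wy": 0, "wz": 0, "gripper": 1}

```text
t: 6.62
ee_pos: [0.4499, 0.3537, 0.0484]
tcp_rot: [0.526, 3.096, 0.002]
wrist_force: [-0.2, 0.5, -2.7]
opening: 0.513
finger_force: 24.9
```

Call:
arm_command:
  moves:
    - {"x": 0, "y": 0, "z": 0, "wx": 0, "wy": 0, "wz": 0, "gripper": 1}
    - {"x": 0, "y": 0, "z": 0, "wx": 0, "wy": 0, "wz": 0, "gripper": 1}

```text
t: 6.78
ee_pos: [0.4494, 0.3535, 0.0476]
tcp_rot: [0.526, 3.097, 0.0]
wrist_force: [0.1, 0.7, -3.2]
opening: 0.504
finger_force: 24.9
```

Call:
arm_command:
  moves:
    - {"x": 0, "y": 0, "z": 0, "wx": 0, "wy": 0, "wz": 0, "gripper": 1}

```text
t: 6.87
ee_pos: [0.4493, 0.3534, 0.0475]
tcp_rot: [0.526, 3.097, 0.0]
wrist_force: [0.3, -0.4, -3.4]
opening: 0.508
finger_force: 24.9
```

Call:
arm_command:
  moves:
    - {"x": 0.03, "y": -0.05, "z": 0.1, "wx": 0, "wy": 0, "wz": 0, "gripper": 1}
    - {"x": 0, "y": 0, "z": 0.05, "wx": 0, "wy": 0, "wz": 0, "gripper": 1}
    - {"x": 0, "y": 0, "z": 0, "wx": 0, "wy": 0, "wz": 0, "gripper": 1}
    - {"x": 0, "y": 0, "z": 0, "wx": 0, "wy": 0, "wz": 0, "gripper": 1}
    - {"x": 0, "y": 0, "z": 0, "wx": 0, "wy": 0, "wz": 0, "gripper": 1}

```text
t: 7.28
ee_pos: [0.4487, 0.3525, 0.0443]
tcp_rot: [0.526, 3.096, 0.001]
wrist_force: [-0.9, -0.7, 3.0]
opening: 0.506
finger_force: 24.9
```

Call:
arm_command:
  moves:
    - {"x": 0, "y": 0, "z": 0, "wx": 0, "wy": 0, "wz": 0, "gripper": 0.35}
    - {"x": 0, "y": 0, "z": 0, "wx": 0, "wy": 0, "wz": 0, "gripper": 0.15}
    - {"x": 0, "y": 0, "z": 0, "wx": 0, "wy": 0, "wz": 0, "gripper": 0.1}
    - {"x": 0, "y": 0, "z": 0, "wx": 0, "wy": 0, "wz": 0, "gripper": 0.1}
    - {"x": 0, "y": 0, "z": -0.5, "wx": 0, "wy": 0, "wz": 0, "gripper": 0.1}
    - {"x": 0, "y": 0, "z": -1, "wx": 0, "wy": 0, "wz": 0, "gripper": 0.1}
    - {"x": 0, "y": 0, "z": -1, "wx": 0, "wy": 0, "wz": 0, "gripper": 0.1}
    - {"x": 0, "y": 0, "z": -1, "wx": 0, "wy": 0, "wz": 0, "gripper": 0.1}
    - {"x": 0, "y": 0, "z": -1, "wx": 0, "wy": 0, "wz": 0, "gripper": 0.1}
    - {"x": 0, "y": 0, "z": -1, "wx": 0, "wy": 0, "wz": 0, "gripper": 0.1}
    - {"x": 0, "y": 0, "z": -0.5, "wx": 0, "wy": 0, "wz": 0, "gripper": 0.1}
    - {"x": 0, "y": 0, "z": 0, "wx": 0, "wy": 0, "wz": 0, "gripper": 0.1}

```text
t: 8.28
ee_pos: [0.4502, 0.3535, 0.198]
tcp_rot: [0.525, 3.091, 0.007]
wrist_force: [0.9, 0.8, 0.9]
opening: 0.9
finger_force: 0.0
```

```bash
python3 plan.py .5,-.235,.18,1.235 .5,-.235,.18,.22 .6375,-.235,.18,.22 .6375,-.235,.013,.22
```

```text
t 8.28 pos [0.4502 0.3535 0.198 ] yaw 1.234 tilt [0.007 0.003] open 0.9 f 0.0 wf [0.9 0.8 0.9]
.5,-.235,.18,1.235 shift [ -9.65 -21.56   0.66] turn [ 0.05  0.05 -0.01]
.5,-.235,.18,.22 shift [0. 0. 0.] turn [ 0.    0.   10.15]
.6375,-.235,.18,.22 shift [-1.2   5.37  0.  ] turn [0. 0. 0.]
.6375,-.235,.013,.22 shift [0.   0.   6.68] turn [0. 0. 0.]
```

Call:
arm_command:
  moves:
    - {"x": -0.45, "y": -1, "z": 0.05, "wx": 0, "wy": 0, "wz": 0, "gripper": 0.1}
    - {"x": -0.45, "y": -1, "z": 0.05, "wx": 0, "wy": 0, "wz": 0, "gripper": 0.1}
    - {"x": -0.45, "y": -1, "z": 0, "wx": 0, "wy": 0, "wz": 0, "gripper": 0.1}
    - {"x": -0.45, "y": -1, "z": 0, "wx": 0, "wy": 0, "wz": 0, "gripper": 0.1}
    - {"x": -0.45, "y": -1, "z": 0, "wx": 0, "wy": 0, "wz": 0, "gripper": 0.1}
    - {"x": -0.45, "y": -1, "z": 0, "wx": 0, "wy": 0, "wz": 0, "gripper": 0.1}
    - {"x": -0.45, "y": -1, "z": 0, "wx": 0, "wy": 0, "wz": 0, "gripper": 0.1}
    - {"x": -0.45, "y": -1, "z": 0, "wx": 0, "wy": 0, "wz": 0, "gripper": 0.1}
    - {"x": -0.45, "y": -1, "z": 0, "wx": 0, "wy": 0, "wz": 0, "gripper": 0.1}
    - {"x": -0.45, "y": -1, "z": 0, "wx": 0, "wy": 0, "wz": 0, "gripper": 0.1}
    - {"x": -0.45, "y": -1, "z": 0, "wx": 0, "wy": 0, "wz": 0, "gripper": 0.1}
    - {"x": -0.45, "y": -1, "z": 0, "wx": 0, "wy": 0, "wz": 0, "gripper": 0.1}
    - {"x": -0.45, "y": -1, "z": 0, "wx": 0, "wy": 0, "wz": 0, "gripper": 0.1}
    - {"x": -0.45, "y": -1, "z": 0, "wx": 0, "wy": 0, "wz": 0, "gripper": 0.1}
    - {"x": -0.45, "y": -1, "z": 0, "wx": 0, "wy": 0, "wz": 0, "gripper": 0.1}
    - {"x": -0.45, "y": -1, "z": 0, "wx": 0, "wy": 0, "wz": 0, "gripper": 0.1}
    - {"x": -0.45, "y": -1, "z": 0, "wx": 0, "wy": 0, "wz": 0, "gripper": 0.1}
    - {"x": -0.45, "y": -1, "z": 0, "wx": 0, "wy": 0, "wz": 0, "gripper": 0.1}
    - {"x": -0.45, "y": -1, "z": 0, "wx": 0, "wy": 0, "wz": 0, "gripper": 0.1}
    - {"x": -0.45, "y": -1, "z": 0, "wx": 0, "wy": 0, "wz": 0, "gripper": 0.1}

```text
t: 9.95
ee_pos: [0.4943, -0.1946, 0.1893]
tcp_rot: [-0.526, -3.095, -0.002]
wrist_force: [0.2, 0.0, 0.5]
opening: 0.898
finger_force: 0.0
```

Call:
arm_command:
  moves:
    - {"x": -0.4, "y": -1, "z": 0, "wx": 0, "wy": 0, "wz": 0, "gripper": 0.3}
    - {"x": -0.2, "y": -0.5, "z": 0, "wx": 0, "wy": 0, "wz": 0.5, "gripper": 0.3}
    - {"x": 0, "y": 0, "z": 0, "wx": 0, "wy": 0, "wz": 1, "gripper": 0.3}
    - {"x": 0, "y": 0, "z": 0, "wx": 0, "wy": 0, "wz": 1, "gripper": 0.3}
    - {"x": 0, "y": 0, "z": 0, "wx": 0, "wy": 0, "wz": 1, "gripper": 0.3}
    - {"x": 0, "y": 0, "z": 0, "wx": 0, "wy": 0, "wz": 1, "gripper": 0.3}
    - {"x": 0, "y": 0, "z": 0, "wx": 0, "wy": 0, "wz": 1, "gripper": 0.3}
    - {"x": 0, "y": 0, "z": 0, "wx": 0, "wy": 0, "wz": 1, "gripper": 0.3}
    - {"x": 0, "y": 0, "z": 0, "wx": 0, "wy": 0, "wz": 1, "gripper": 0.3}
    - {"x": 0, "y": 0, "z": 0, "wx": 0, "wy": 0, "wz": 1, "gripper": 0.3}
    - {"x": 0, "y": 0, "z": 0, "wx": 0, "wy": 0, "wz": 1, "gripper": 0.3}
    - {"x": 0, "y": 0, "z": 0, "wx": 0, "wy": 0, "wz": 0.6, "gripper": 0.3}
    - {"x": 0, "y": 0, "z": 0, "wx": 0, "wy": 0, "wz": 0, "gripper": 0.3}
    - {"x": 0, "y": 0, "z": 0, "wx": 0, "wy": 0, "wz": 0, "gripper": 0.3}

```text
t: 11.12
ee_pos: [0.4964, -0.2337, 0.1897]
tcp_rot: [-1.956, -2.456, 0.0]
wrist_force: [-0.3, -1.0, -0.4]
opening: 0.699
finger_force: 0.0
```

```bash
python3 plan.py .6375,-.235,.11,.22 .6375,-.235,.013,.22
```

```text
t 11.12 pos [ 0.4964 -0.2337  0.1897] yaw 0.226 tilt [-0.002  0.001] open 0.699 f 0.0 wf [-0.3 -1.  -0.4]
.6375,-.235,.11,.22 shift [-1.32  5.49  3.18] turn [-0.01 -0.02  0.06]
.6375,-.235,.013,.22 shift [0.   0.   3.88] turn [0. 0. 0.]
```

Call:
arm_command:
  moves:
    - {"x": -0.22, "y": 0.9, "z": 0.5, "wx": 0, "wy": 0, "wz": 0, "gripper": 0.3}
    - {"x": -0.22, "y": 0.9, "z": 0.5, "wx": 0, "wy": 0, "wz": 0, "gripper": 0.3}
    - {"x": -0.22, "y": 0.9, "z": 0.5, "wx": 0, "wy": 0, "wz": 0, "gripper": 0.3}
    - {"x": -0.22, "y": 0.9, "z": 0.5, "wx": 0, "wy": 0, "wz": 0, "gripper": 0.3}
    - {"x": -0.22, "y": 0.9, "z": 0.5, "wx": 0, "wy": 0, "wz": 0, "gripper": 0.3}
    - {"x": -0.22, "y": 0.9, "z": 0.5, "wx": 0, "wy": 0, "wz": 0, "gripper": 0.3}
    - {"x": 0, "y": 0.09, "z": 0.1, "wx": 0, "wy": 0, "wz": 0, "gripper": 0.3}
    - {"x": 0, "y": 0, "z": 0, "wx": 0, "wy": 0, "wz": 0, "gripper": 0.3}
    - {"x": 0, "y": 0, "z": 0, "wx": 0, "wy": 0, "wz": 0, "gripper": 0.3}
    - {"x": 0, "y": 0, "z": 0, "wx": 0, "wy": 0, "wz": 0, "gripper": 0.3}
    - {"x": 0, "y": 0, "z": 0, "wx": 0, "wy": 0, "wz": 0, "gripper": 0.3}
    - {"x": 0, "y": 0, "z": 0, "wx": 0, "wy": 0, "wz": 0, "gripper": 0.3}

```text
t: 12.12
ee_pos: [0.6381, -0.2363, 0.1148]
tcp_rot: [1.959, 2.454, 0.0]
wrist_force: [0.4, 0.8, 0.3]
opening: 0.699
finger_force: 0.0
```

```bash
python3 plan.py .6375,-.235,.013,.22
python3 - <<'E'
from h import *
a=grab('side');b=grab('top');save(a,'s2.npz');save(b,'t2.npz')
f=lambda i,x,y:cv2.resize(i[y:y+120,x:x+120],(400,400),interpolation=2)
cv2.imwrite('pics/a2.png',np.hstack([f(a['frame'],250,220),f(a['frame'],170,100)]))
E
```

```text
t 12.12 pos [ 0.6381 -0.2363  0.1148] yaw 0.224 tilt [ 0.001 -0.001] open 0.699 f 0.0 wf [0.4 0.8 0.3]
.6375,-.235,.013,.22 shift [ 0.06 -0.02  4.07] turn [0.01 0.01 0.04]
```

View pics/a2.png

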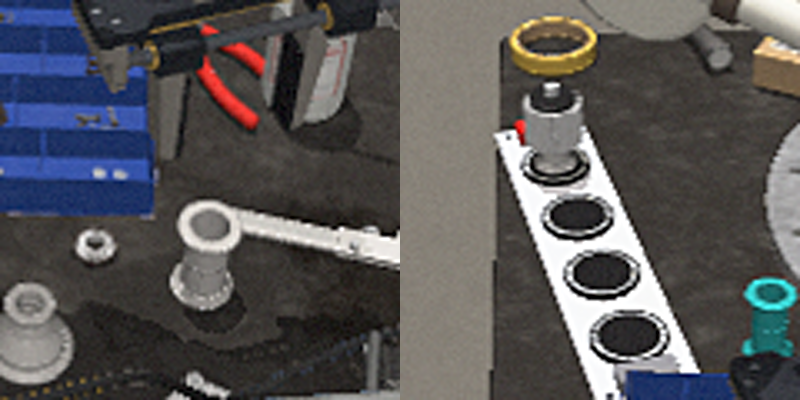

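Gauge stands centred on the pad at the red end (right half, (553,130)); in the left half the open fingers straddle the nipple at (208,255). I'm going down.

Call:
arm_command:
  moves:
    - {"x": 0.05, "y": 0, "z": 1, "wx": 0, "wy": 0, "wz": 0, "gripper": 0.3}
    - {"x": 0, "y": 0, "z": 1, "wx": 0, "wy": 0, "wz": 0, "gripper": 0.3}
    - {"x": 0, "y": 0, "z": 1, "wx": 0, "wy": 0, "wz": 0, "gripper": 0.3}
    - {"x": 0, "y": 0, "z": 0.9, "wx": 0, "wy": 0, "wz": 0, "gripper": 0.3}
    - {"x": 0, "y": 0, "z": 0, "wx": 0, "wy": 0, "wz": 0, "gripper": 0.3}
    - {"x": 0, "y": 0, "z": 0, "wx": 0, "wy": 0, "wz": 0, "gripper": 0.3}
    - {"x": 0, "y": 0, "z": 0, "wx": 0, "wy": 0, "wz": 0, "gripper": 0.3}
    - {"x": 0, "y": 0, "z": 0, "wx": 0, "wy": 0, "wz": 0, "gripper": 0.5}
    - {"x": 0, "y": 0, "z": 0, "wx": 0, "wy": 0, "wz": 0, "gripper": 0.6}
    - {"x": 0, "y": 0, "z": 0, "wx": 0, "wy": 0, "wz": 0, "gripper": 0.7}
    - {"x": 0, "y": 0, "z": 0, "wx": 0, "wy": 0, "wz": 0, "gripper": 0.8}
    - {"x": 0, "y": 0, "z": 0, "wx": 0, "wy": 0, "wz": 0, "gripper": 1}
    - {"x": 0, "y": 0, "z": 0, "wx": 0, "wy": 0, "wz": 0, "gripper": 1}
    - {"x": 0, "y": 0, "z": 0, "wx": 0, "wy": 0, "wz": 0, "gripper": 1}
  grip_force: 20

```text
t: 13.38
ee_pos: [0.6383, -0.2351, 0.017]
tcp_rot: [1.959, 2.455, -0.0]
wrist_force: [-0.8, -0.4, 5.1]
opening: 0.403
finger_force: 20.0
```

```bash
python3 plan.py .6375,-.235,.115,.22 .47,-.235,.13,.22 .4657,.2695,.13,.22
```

```text
t 13.38 pos [ 0.6383 -0.2351  0.017 ] yaw 0.224 tilt [ 0.001 -0.001] open 0.403 f 20.0 wf [-0.8 -0.4  5.1]
.6375,-.235,.115,.22 shift [ 0.01 -0.03 -3.92] turn [0.01 0.01 0.04]
.47,-.235,.13,.22 shift [ 1.46 -6.54 -0.6 ] turn [0. 0. 0.]
.4657,.2695,.13,.22 shift [19.73  4.24  0.  ] turn [0. 0. 0.]
```

Call:
arm_command:
  moves:
    - {"x": 0, "y": 0, "z": 0, "wx": 0, "wy": 0, "wz": 0, "gripper": 0.5}
    - {"x": 0, "y": 0, "z": 0, "wx": 0, "wy": 0, "wz": 0, "gripper": 0.4}
    - {"x": 0, "y": 0, "z": 0, "wx": 0, "wy": 0, "wz": 0, "gripper": 0.4}
    - {"x": 0, "y": 0, "z": 0.2, "wx": 0, "wy": 0, "wz": 0, "gripper": 0.4}
    - {"x": 0, "y": 0, "z": 0.06, "wx": 0, "wy": 0, "wz": 0, "gripper": 0.4}
    - {"x": 0, "y": 0, "z": 0, "wx": 0, "wy": 0, "wz": 0, "gripper": 0.4}
    - {"x": 0, "y": 0, "z": 0, "wx": 0, "wy": 0, "wz": 0, "gripper": 0.4}
    - {"x": 0, "y": 0, "z": 0, "wx": 0, "wy": 0, "wz": 0, "gripper": 0.4}

```text
t: 14.05
ee_pos: [0.6379, -0.2346, 0.0095]
tcp_rot: [-1.959, -2.456, 0.0]
wrist_force: [-0.1, -0.2, -0.2]
opening: 0.597
finger_force: 0.0
```

```bash
python3 plan.py
python3 - <<'E'
from h import *
a=grab('side')
cv2.imwrite('pics/a3.png',cv2.resize(a['frame'][230:330,260:380],(720,600),interpolation=2))
E
```

```text
t 14.05 pos [ 0.6379 -0.2346  0.0095] yaw 0.224 tilt [-0.  0.] open 0.597 f 0.0 wf [-0.1 -0.2 -0.2]
```

View pics/a3.png

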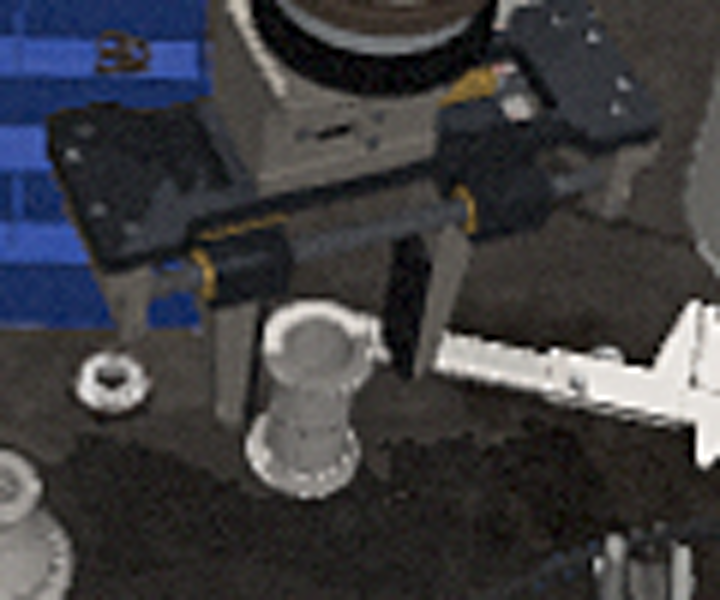

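Nipple unmoved (rim (318,345)), but the finger tips, about (232,415) and (410,370), look to be behind its axis. I'll project the TCP to check.

Run:
```python
from h import *
r=grab('side');s=env.sense()
p=np.array(s['ee_pos']);y=np.array([np.cos(.224),np.sin(.224),0]);x=np.array([np.sin(.224),-np.cos(.224),0])
pr=lambda q:((cv2.projectPoints(np.array([q],float),cv2.Rodrigues(r['V'][:3,:3])[0],r['V'][:3,3],r['K'],r['D'])[0][0,0]-[260,230]+.5)*6-.5).round(0)
print('tcp',pr(p))
for s1 in(-1,1):
  for w in(-.01,.01): print('tip inner',s1,w,pr(p+y*s1*.0275+x*w),'top',pr(p+y*s1*.0275+x*w+[0,0,.04]))
print('nip base',pr([.6375,-.235,0]),'top',pr([.6375,-.235,.06]))
for n in [(318,345)]: print('rim from depth', onz(r,260+n[0]/6-.4,230+n[1]/6-.4,.06))
print('base', onz(r,260+303/6-.4,230+460/6-.4,.0))
# top view: nipple only partially hidden
```

```text
tcp [307. 440.]
tip inner -1 -0.01 [224. 436.] top [232. 365.]
tip inner -1 0.01 [245. 481.] top [254. 410.]
tip inner 1 -0.01 [367. 399.] top [379. 328.]
tip inner 1 0.01 [389. 443.] top [402. 372.]
nip base [303. 457.] top [319. 351.]
rim from depth [ 0.63762999 -0.23265385  0.06      ]
base [ 0.63732478 -0.23626707  0.        ]
```

Tips look about 30 mm above the reported TCP. I'll check this with depth, now and in the first picture.

Run:
```python
from h import *
np.set_printoptions(precision=3,suppress=True)
r=grab('side');b=grab('top');save(r,'s3.npz');save(b,'t3.npz');print(env.sense()['ee_pos'])
g=lambda u,v:(260+u/6-.4,230+v/6-.4)
for q in[(232,412),(232,395),(232,330),(405,362),(408,340),(440,330),(310,400),(310,480)]:print(q,bydepth(r,*g(*q)))
r=load('side0.npz')
for q in[(192,106),(190,95),(214,90),(213,80)]:print(q,bydepth(r,q[0]*.64,q[1]*.64))
d=r; print(cv2.projectPoints(np.array([[.1897,.5422,.179]]),cv2.Rodrigues(r['V'][:3,:3])[0],r['V'][:3,3],r['K'],r['D'])[0]/.64)
```

```text
[ 0.638 -0.235  0.01 ]
(232, 412) [ 0.606 -0.25   0.049]
(232, 395) [ 0.605 -0.252  0.061]
(232, 330) [ 0.602 -0.255  0.099]
(405, 362) [ 0.668 -0.236  0.052]
(408, 340) [ 0.667 -0.238  0.066]
(440, 330) [ 0.68  -0.233  0.064]
(310, 400) [ 0.633 -0.247  0.049]
(310, 480) [ 0.637 -0.249  0.006]
(192, 106) [0.176 0.49  0.224]
(190, 95) [0.178 0.48  0.251]
(214, 90) [0.205 0.585 0.215]
(213, 80) [0.206 0.587 0.236]
[[[206.175 115.682]]]
```

Depth puts the finger tips about 34 mm above the reported TCP, in the first picture too. That explains gripping the flange at the first close. I'll go lower in small steps, watching the force.

Call:
arm_command:
  moves:
    - {"x": 0, "y": 0, "z": 0.2, "wx": 0, "wy": 0, "wz": 0, "gripper": 0.4}
    - {"x": 0, "y": 0, "z": 0.1, "wx": 0, "wy": 0, "wz": 0, "gripper": 0.4}
    - {"x": 0, "y": 0, "z": 0, "wx": 0, "wy": 0, "wz": 0, "gripper": 0.4}
    - {"x": 0, "y": 0, "z": 0, "wx": 0, "wy": 0, "wz": 0, "gripper": 0.4}

```text
t: 14.58
ee_pos: [0.6375, -0.2344, 0.0016]
tcp_rot: [-1.959, -2.455, 0.0]
wrist_force: [-0.5, -0.1, 0.5]
opening: 0.6
finger_force: 0.0
```

Call:
arm_command:
  moves:
    - {"x": 0, "y": 0, "z": 0.1, "wx": 0, "wy": 0, "wz": 0, "gripper": 0.4}
    - {"x": 0, "y": 0, "z": 0.1, "wx": 0, "wy": 0, "wz": 0, "gripper": 0.4}
    - {"x": 0, "y": 0, "z": 0, "wx": 0, "wy": 0, "wz": 0, "gripper": 0.4}
    - {"x": 0, "y": 0, "z": 0, "wx": 0, "wy": 0, "wz": 0, "gripper": 0.4}

```text
t: 14.92
ee_pos: [0.6377, -0.2346, -0.0032]
tcp_rot: [-1.959, -2.455, 0.0]
wrist_force: [0.0, -1.1, -0.4]
opening: 0.598
finger_force: 0.0
```

Call:
arm_command:
  moves:
    - {"x": 0, "y": 0, "z": 0.2, "wx": 0, "wy": 0, "wz": 0, "gripper": 0.4}
    - {"x": 0, "y": 0, "z": 0.2, "wx": 0, "wy": 0, "wz": 0, "gripper": 0.4}
    - {"x": 0, "y": 0, "z": 0.15, "wx": 0, "wy": 0, "wz": 0, "gripper": 0.4}
    - {"x": 0, "y": 0, "z": 0, "wx": 0, "wy": 0, "wz": 0, "gripper": 0.4}
    - {"x": 0, "y": 0, "z": 0, "wx": 0, "wy": 0, "wz": 0, "gripper": 0.4}
    - {"x": 0, "y": 0, "z": 0, "wx": 0, "wy": 0, "wz": 0, "gripper": 0.4}

```text
t: 15.42
ee_pos: [0.638, -0.2347, -0.0166]
tcp_rot: [1.959, 2.456, 0.0]
wrist_force: [0.4, 0.5, 0.4]
opening: 0.598
finger_force: 0.0
```

Run:
```python
from h import *
a=grab('side')
cv2.imwrite('pics/a4.png',cv2.resize(a['frame'][230:330,260:380],(720,600),interpolation=2))
g=lambda u,v:(260+u/6-.4,230+v/6-.4)
for q in[(235,440),(235,425),(235,450),(235,460)]:print(q,bydepth(a,*g(*q)))
```

```text
(235, 440) [ 0.60873776 -0.24831179  0.03076043]
(235, 425) [ 0.60771546 -0.24983496  0.04128372]
(235, 450) [ 0.60930997 -0.2477513   0.02428663]
(235, 460) [ 0.60898168 -0.25073411  0.02265999]
```

View pics/a4.png

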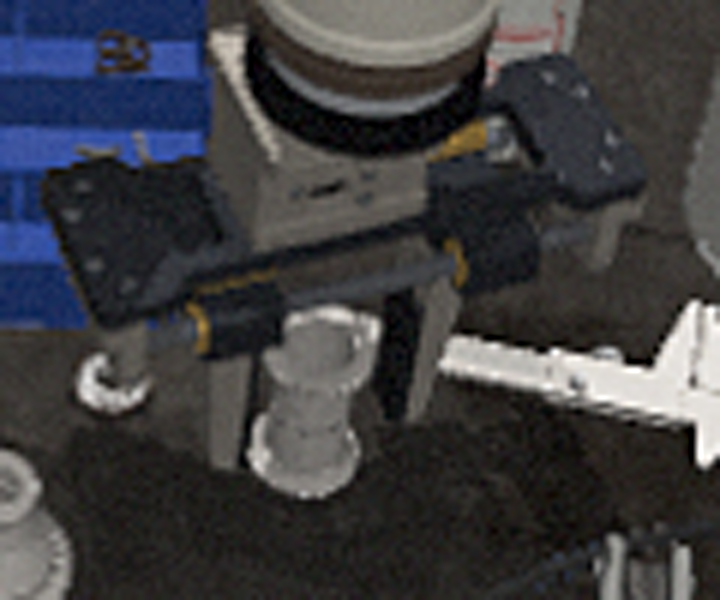

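Tip now at (235,468), z about 0.018, beside the tube. A little lower, then close.

Call:
arm_command:
  moves:
    - {"x": 0, "y": 0, "z": 0.2, "wx": 0, "wy": 0, "wz": 0, "gripper": 0.4}
    - {"x": 0, "y": 0, "z": 0, "wx": 0, "wy": 0, "wz": 0, "gripper": 0.4}
    - {"x": 0, "y": 0, "z": 0, "wx": 0, "wy": 0, "wz": 0, "gripper": 0.5}
    - {"x": 0, "y": 0, "z": 0, "wx": 0, "wy": 0, "wz": 0, "gripper": 0.6}
    - {"x": 0, "y": 0, "z": 0, "wx": 0, "wy": 0, "wz": 0, "gripper": 0.7}
    - {"x": 0, "y": 0, "z": 0, "wx": 0, "wy": 0, "wz": 0, "gripper": 0.8}
    - {"x": 0, "y": 0, "z": 0, "wx": 0, "wy": 0, "wz": 0, "gripper": 1}
    - {"x": 0, "y": 0, "z": 0, "wx": 0, "wy": 0, "wz": 0, "gripper": 1}
    - {"x": 0, "y": 0, "z": 0, "wx": 0, "wy": 0, "wz": 0, "gripper": 1}

```text
t: 16.22
ee_pos: [0.6379, -0.2347, -0.0216]
tcp_rot: [1.959, 2.456, -0.0]
wrist_force: [-0.5, 0.3, -0.6]
opening: 0.399
finger_force: 20.0
```

Call:
arm_command:
  moves:
    - {"x": 0, "y": 0, "z": 0, "wx": 0, "wy": 0, "wz": 0, "gripper": 0.5}
    - {"x": 0, "y": 0, "z": 0, "wx": 0, "wy": 0, "wz": 0, "gripper": 0.4}
    - {"x": 0, "y": 0, "z": 0, "wx": 0, "wy": 0, "wz": 0, "gripper": 0.4}
    - {"x": 0, "y": 0, "z": -0.8, "wx": 0, "wy": 0, "wz": 0, "gripper": 0.4}
    - {"x": 0, "y": 0, "z": 0, "wx": 0, "wy": 0, "wz": 0, "gripper": 0.4}
    - {"x": 0, "y": 0, "z": 0, "wx": 0, "wy": 0, "wz": 0, "gripper": 0.4}
    - {"x": 0, "y": 0, "z": 0, "wx": 0, "wy": 0, "wz": 0, "gripper": 0.5}
    - {"x": 0, "y": 0, "z": 0, "wx": 0, "wy": 0, "wz": 0, "gripper": 0.7}
    - {"x": 0, "y": 0, "z": 0, "wx": 0, "wy": 0, "wz": 0, "gripper": 1}
    - {"x": 0, "y": 0, "z": 0, "wx": 0, "wy": 0, "wz": 0, "gripper": 1}
    - {"x": 0, "y": 0, "z": 0, "wx": 0, "wy": 0, "wz": 0, "gripper": 1}

```text
t: 17.13
ee_pos: [0.6374, -0.2343, -0.0024]
tcp_rot: [-1.958, -2.455, 0.0]
wrist_force: [-0.8, 0.3, -1.0]
opening: 0.399
finger_force: 20.0
```

Call:
arm_command:
  moves:
    - {"x": 0, "y": 0, "z": -0.3, "wx": 0, "wy": 0, "wz": 0, "gripper": 1}
    - {"x": 0, "y": 0, "z": -0.7, "wx": 0, "wy": 0, "wz": 0, "gripper": 1}
    - {"x": 0, "y": 0, "z": -1, "wx": 0, "wy": 0, "wz": 0, "gripper": 1}
    - {"x": 0, "y": 0, "z": -1, "wx": 0, "wy": 0, "wz": 0, "gripper": 1}
    - {"x": 0, "y": 0, "z": -1, "wx": 0, "wy": 0, "wz": 0, "gripper": 1}
    - {"x": 0, "y": 0, "z": -0.8, "wx": 0, "wy": 0, "wz": 0, "gripper": 1}
    - {"x": 0, "y": 0, "z": 0, "wx": 0, "wy": 0, "wz": 0, "gripper": 1}
    - {"x": 0, "y": 0, "z": 0, "wx": 0, "wy": 0, "wz": 0, "gripper": 1}
    - {"x": 0, "y": 0, "z": 0, "wx": 0, "wy": 0, "wz": 0, "gripper": 1}

```text
t: 17.88
ee_pos: [0.637, -0.2341, 0.1167]
tcp_rot: [-1.958, -2.454, 0.001]
wrist_force: [-0.2, 0.3, -2.8]
opening: 0.399
finger_force: 20.0
```

```bash
python3 plan.py .47,-.235,.12,.22 .4657,.2695,.12,.22;  python3 - <<'E'
from h import *
a=grab('side');b=grab('top')
f=lambda i,x,y:cv2.resize(i[y:y+100,x:x+100],(400,400),interpolation=2)
cv2.imwrite('pics/a5.png',np.hstack([f(a['frame'],265,180),f(b['frame'],330,110)]))
E
```

```text
t 17.88 pos [ 0.637  -0.2341  0.1167] yaw 0.224 tilt [-0.002  0.001] open 0.399 f 20.0 wf [-0.2  0.3 -2.8]
.47,-.235,.12,.22 shift [ 1.45 -6.52 -0.12] turn [-0.02 -0.02  0.04]
.4657,.2695,.12,.22 shift [19.73  4.24  0.  ] turn [0. 0. 0.]
```

View pics/a5.png

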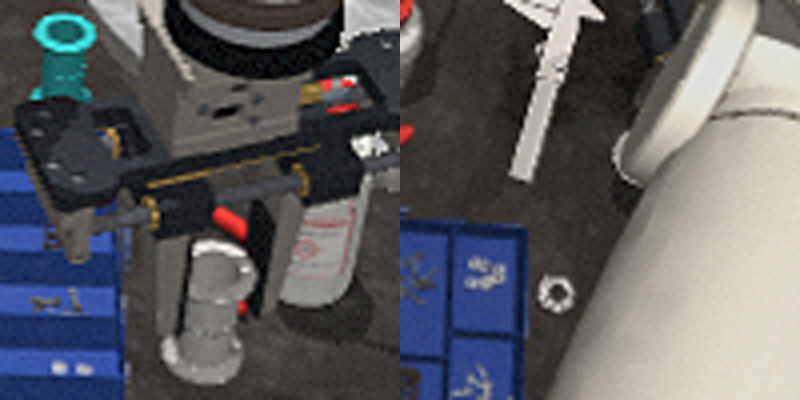

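Nipple held upright by its top flange (205,315 in the left half). Moving to the second pad, backing away from the bottle first.

Call:
arm_command:
  moves:
    - {"x": 0, "y": -0.5, "z": 0, "wx": 0, "wy": 0, "wz": 0, "gripper": 1}
    - {"x": 0, "y": -1, "z": 0, "wx": 0, "wy": 0, "wz": 0, "gripper": 1}
    - {"x": 0, "y": -1, "z": 0, "wx": 0, "wy": 0, "wz": 0, "gripper": 1}
    - {"x": 0, "y": -1, "z": 0, "wx": 0, "wy": 0, "wz": 0, "gripper": 1}
    - {"x": 0, "y": -1, "z": 0, "wx": 0, "wy": 0, "wz": 0, "gripper": 1}
    - {"x": 0, "y": -1, "z": 0, "wx": 0, "wy": 0, "wz": 0, "gripper": 1}
    - {"x": 0, "y": -0.7, "z": 0, "wx": 0, "wy": 0, "wz": 0, "gripper": 1}
    - {"x": 0, "y": -0.3, "z": 0, "wx": 0, "wy": 0, "wz": 0, "gripper": 1}
    - {"x": 0, "y": 0, "z": 0, "wx": 0, "wy": 0, "wz": 0, "gripper": 1}

```text
t: 18.73
ee_pos: [0.4779, -0.2706, 0.1173]
tcp_rot: [-1.96, -2.452, -0.0]
wrist_force: [-0.1, -0.2, -1.1]
opening: 0.398
finger_force: 20.0
```

Call:
arm_command:
  moves:
    - {"x": -0.5, "y": 0.1, "z": 0, "wx": 0, "wy": 0, "wz": 0, "gripper": 1}
    - {"x": -1, "y": 0.2, "z": 0, "wx": 0, "wy": 0, "wz": 0, "gripper": 1}
    - {"x": -1, "y": 0.2, "z": 0, "wx": 0, "wy": 0, "wz": 0, "gripper": 1}

```text
t: 18.98
ee_pos: [0.5068, -0.3287, 0.1179]
tcp_rot: [-1.957, -2.457, -0.001]
wrist_force: [0.6, 0.4, -0.6]
opening: 0.4
finger_force: 20.0
```

```bash
python3 plan.py .4657,.2695,.12,.22
```

```text
t 18.98 pos [ 0.5068 -0.3287  0.1179] yaw 0.225 tilt [0.    0.001] open 0.4 f 20.0 wf [ 0.6  0.4 -0.6]
.4657,.2695,.12,.22 shift [23.69  3.75 -0.07] turn [ 0.   -0.01  0.05]
```

I had the sign of x wrong and moved away from the pad. Nothing was near, so going back.

Call:
arm_command:
  moves:
    - {"x": 0.5, "y": 0.1, "z": 0, "wx": 0, "wy": 0, "wz": 0, "gripper": 1}
    - {"x": 1, "y": 0.16, "z": 0, "wx": 0, "wy": 0, "wz": 0, "gripper": 1}
    - {"x": 1, "y": 0.16, "z": 0, "wx": 0, "wy": 0, "wz": 0, "gripper": 1}
    - {"x": 1, "y": 0.16, "z": 0, "wx": 0, "wy": 0, "wz": 0, "gripper": 1}
    - {"x": 1, "y": 0.16, "z": 0, "wx": 0, "wy": 0, "wz": 0, "gripper": 1}
    - {"x": 1, "y": 0.16, "z": 0, "wx": 0, "wy": 0, "wz": 0, "gripper": 1}
    - {"x": 1, "y": 0.16, "z": 0, "wx": 0, "wy": 0, "wz": 0, "gripper": 1}
    - {"x": 1, "y": 0.16, "z": 0, "wx": 0, "wy": 0, "wz": 0, "gripper": 1}
    - {"x": 1, "y": 0.16, "z": 0, "wx": 0, "wy": 0, "wz": 0, "gripper": 1}
    - {"x": 1, "y": 0.16, "z": 0, "wx": 0, "wy": 0, "wz": 0, "gripper": 1}
    - {"x": 1, "y": 0.16, "z": 0, "wx": 0, "wy": 0, "wz": 0, "gripper": 1}
    - {"x": 1, "y": 0.16, "z": 0, "wx": 0, "wy": 0, "wz": 0, "gripper": 1}
    - {"x": 1, "y": 0.16, "z": 0, "wx": 0, "wy": 0, "wz": 0, "gripper": 1}
    - {"x": 1, "y": 0.16, "z": 0, "wx": 0, "wy": 0, "wz": 0, "gripper": 1}
    - {"x": 1, "y": 0.16, "z": 0, "wx": 0, "wy": 0, "wz": 0, "gripper": 1}
    - {"x": 1, "y": 0.16, "z": 0, "wx": 0, "wy": 0, "wz": 0, "gripper": 1}
    - {"x": 1, "y": 0.16, "z": 0, "wx": 0, "wy": 0, "wz": 0, "gripper": 1}
    - {"x": 1, "y": 0.16, "z": 0, "wx": 0, "wy": 0, "wz": 0, "gripper": 1}
    - {"x": 1, "y": 0.16, "z": 0, "wx": 0, "wy": 0, "wz": 0, "gripper": 1}
    - {"x": 1, "y": 0.16, "z": 0, "wx": 0, "wy": 0, "wz": 0, "gripper": 1}

```text
t: 20.65
ee_pos: [0.4735, 0.1662, 0.1181]
tcp_rot: [-1.958, -2.456, -0.0]
wrist_force: [0.4, -0.1, -1.1]
opening: 0.397
finger_force: 20.0
```

Call:
arm_command:
  moves:
    - {"x": 1, "y": 0.16, "z": 0, "wx": 0, "wy": 0, "wz": 0, "gripper": 1}
    - {"x": 1, "y": 0.16, "z": 0, "wx": 0, "wy": 0, "wz": 0, "gripper": 1}
    - {"x": 0.8, "y": 0.16, "z": 0, "wx": 0, "wy": 0, "wz": 0, "gripper": 1}
    - {"x": 0.4, "y": 0.16, "z": 0, "wx": 0, "wy": 0, "wz": 0, "gripper": 1}
    - {"x": 0, "y": 0, "z": 0, "wx": 0, "wy": 0, "wz": 0, "gripper": 1}
    - {"x": 0, "y": 0, "z": 0, "wx": 0, "wy": 0, "wz": 0, "gripper": 1}
    - {"x": 0, "y": 0, "z": 0, "wx": 0, "wy": 0, "wz": 0, "gripper": 1}
    - {"x": 0, "y": 0, "z": 0, "wx": 0, "wy": 0, "wz": 0, "gripper": 1}

```text
t: 21.32
ee_pos: [0.4718, 0.2444, 0.1183]
tcp_rot: [1.961, 2.455, -0.001]
wrist_force: [0.8, -0.8, -0.7]
opening: 0.399
finger_force: 20.0
```

```bash
python3 plan.py .4657,.2695,.0106,.22
```

```text
t 21.32 pos [0.4718 0.2444 0.1183] yaw 0.223 tilt [-0. -0.] open 0.399 f 20.0 wf [ 0.8 -0.8 -0.7]
.4657,.2695,.0106,.22 shift [ 1.03 -0.01  4.31] turn [-0.    0.    0.03]
```

Call:
arm_command:
  moves:
    - {"x": 0.5, "y": 0, "z": 0.5, "wx": 0, "wy": 0, "wz": 0, "gripper": 1}
    - {"x": 0.55, "y": 0, "z": 1, "wx": 0, "wy": 0, "wz": 0, "gripper": 1}
    - {"x": 0, "y": 0, "z": 1, "wx": 0, "wy": 0, "wz": 0, "gripper": 1}
    - {"x": 0, "y": 0, "z": 0.8, "wx": 0, "wy": 0, "wz": 0, "gripper": 1}
    - {"x": 0, "y": 0, "z": 0.5, "wx": 0, "wy": 0, "wz": 0, "gripper": 1}
    - {"x": 0, "y": 0, "z": 0.3, "wx": 0, "wy": 0, "wz": 0, "gripper": 1}
    - {"x": 0, "y": 0, "z": 0, "wx": 0, "wy": 0, "wz": 0, "gripper": 1}
    - {"x": 0, "y": 0, "z": 0, "wx": 0, "wy": 0, "wz": 0, "gripper": 1}
    - {"x": 0, "y": 0, "z": 0, "wx": 0, "wy": 0, "wz": 0, "gripper": 1}
    - {"x": 0, "y": 0, "z": 0, "wx": 0, "wy": 0, "wz": 0, "gripper": 1}
    - {"x": 0, "y": 0, "z": 0, "wx": 0, "wy": 0, "wz": 0, "gripper": 1}

```text
t: 22.23
ee_pos: [0.4668, 0.2713, 0.0171]
tcp_rot: [1.959, 2.455, 0.003]
wrist_force: [-0.7, 0.6, -1.9]
opening: 0.404
finger_force: 20.0
```

```bash
python3 plan.py .4657,.2695,.0106,.22
```

```text
t 22.23 pos [0.4668 0.2713 0.0171] yaw 0.224 tilt [0.002 0.001] open 0.404 f 20.0 wf [-0.7  0.6 -1.9]
.4657,.2695,.0106,.22 shift [-0.06 -0.06  0.26] turn [ 0.02 -0.    0.04]
```

Call:
arm_command:
  moves:
    - {"x": -0.04, "y": -0.04, "z": 0.12, "wx": 0, "wy": 0, "wz": 0, "gripper": 1}
    - {"x": 0, "y": 0, "z": 0.06, "wx": 0, "wy": 0, "wz": 0, "gripper": 1}
    - {"x": 0, "y": 0, "z": 0, "wx": 0, "wy": 0, "wz": 0, "gripper": 1}
    - {"x": 0, "y": 0, "z": 0, "wx": 0, "wy": 0, "wz": 0, "gripper": 1}
    - {"x": 0, "y": 0, "z": 0, "wx": 0, "wy": 0, "wz": 0, "gripper": 1}

```text
t: 22.65
ee_pos: [0.465, 0.2698, 0.0114]
tcp_rot: [-1.959, -2.456, 0.0]
wrist_force: [-0.2, -0.0, -1.5]
opening: 0.395
finger_force: 20.0
```

Call:
arm_command:
  moves:
    - {"x": 0, "y": 0, "z": 0.06, "wx": 0, "wy": 0, "wz": 0, "gripper": 1}
    - {"x": 0, "y": 0, "z": 0, "wx": 0, "wy": 0, "wz": 0, "gripper": 1}
    - {"x": 0, "y": 0, "z": 0, "wx": 0, "wy": 0, "wz": 0, "gripper": 1}
    - {"x": 0, "y": 0, "z": 0, "wx": 0, "wy": 0, "wz": 0, "gripper": 1}

```text
t: 22.98
ee_pos: [0.4652, 0.2699, 0.01]
tcp_rot: [1.959, 2.456, 0.001]
wrist_force: [-0.3, 0.3, -0.6]
opening: 0.4
finger_force: 20.0
```

Call:
arm_command:
  moves:
    - {"x": 0, "y": 0, "z": 0, "wx": 0, "wy": 0, "wz": 0, "gripper": 0.5}
    - {"x": 0, "y": 0, "z": 0, "wx": 0, "wy": 0, "wz": 0, "gripper": 0.35}
    - {"x": 0, "y": 0, "z": 0, "wx": 0, "wy": 0, "wz": 0, "gripper": 0.3}
    - {"x": 0, "y": 0, "z": 0, "wx": 0, "wy": 0, "wz": 0, "gripper": 0.3}
    - {"x": 0, "y": 0, "z": -0.5, "wx": 0, "wy": 0, "wz": 0, "gripper": 0.3}
    - {"x": 0, "y": 0, "z": -1, "wx": 0, "wy": 0, "wz": 0, "gripper": 0.3}
    - {"x": 0, "y": 0, "z": -1, "wx": 0, "wy": 0, "wz": 0, "gripper": 0.3}
    - {"x": 0, "y": 0, "z": -1, "wx": 0, "wy": 0, "wz": 0, "gripper": 0.3}
    - {"x": 0, "y": 0, "z": -1, "wx": 0, "wy": 0, "wz": 0, "gripper": 0.3}
    - {"x": 0, "y": 0, "z": -0.5, "wx": 0, "wy": 0, "wz": 0, "gripper": 0.3}
    - {"x": 0, "y": 0, "z": 0, "wx": 0, "wy": 0, "wz": 0, "gripper": 0.3}

```text
t: 23.9
ee_pos: [0.4676, 0.2707, 0.1392]
tcp_rot: [1.956, 2.453, 0.01]
wrist_force: [-0.2, 1.0, 0.3]
opening: 0.701
finger_force: 0.0
```

```bash
python3 plan.py .5235,-.2715,.13,.22 .5235,-.2715,.07,.22 .5235,-.2715,-.001,.22
```

```text
t 23.9 pos [0.4676 0.2707 0.1392] yaw 0.224 tilt [0.007 0.002] open 0.701 f 0.0 wf [-0.2  1.   0.3]
.5235,-.2715,.13,.22 shift [-21.64  -2.64   0.33] turn [ 0.07 -0.01  0.04]
.5235,-.2715,.07,.22 shift [0.  0.  2.4] turn [0. 0. 0.]
.5235,-.2715,-.001,.22 shift [0.   0.   2.84] turn [0. 0. 0.]
```

Call:
arm_command:
  moves:
    - {"x": -0.6, "y": -0.1, "z": 0, "wx": 0, "wy": 0, "wz": 0, "gripper": 0.3}
    - {"x": -1, "y": -0.12, "z": 0, "wx": 0, "wy": 0, "wz": 0, "gripper": 0.3}
    - {"x": -1, "y": -0.12, "z": 0, "wx": 0, "wy": 0, "wz": 0, "gripper": 0.3}
    - {"x": -1, "y": -0.12, "z": 0, "wx": 0, "wy": 0, "wz": 0, "gripper": 0.3}
    - {"x": -1, "y": -0.12, "z": 0, "wx": 0, "wy": 0, "wz": 0, "gripper": 0.3}
    - {"x": -1, "y": -0.12, "z": 0, "wx": 0, "wy": 0, "wz": 0, "gripper": 0.3}
    - {"x": -1, "y": -0.12, "z": 0, "wx": 0, "wy": 0, "wz": 0, "gripper": 0.3}
    - {"x": -1, "y": -0.12, "z": 0, "wx": 0, "wy": 0, "wz": 0, "gripper": 0.3}
    - {"x": -1, "y": -0.12, "z": 0, "wx": 0, "wy": 0, "wz": 0, "gripper": 0.3}
    - {"x": -1, "y": -0.12, "z": 0, "wx": 0, "wy": 0, "wz": 0, "gripper": 0.3}
    - {"x": -1, "y": -0.12, "z": 0, "wx": 0, "wy": 0, "wz": 0, "gripper": 0.3}
    - {"x": -1, "y": -0.12, "z": 0, "wx": 0, "wy": 0, "wz": 0, "gripper": 0.3}
    - {"x": -1, "y": -0.12, "z": 0, "wx": 0, "wy": 0, "wz": 0, "gripper": 0.3}
    - {"x": -1, "y": -0.12, "z": 0, "wx": 0, "wy": 0, "wz": 0, "gripper": 0.3}
    - {"x": -1, "y": -0.12, "z": 0, "wx": 0, "wy": 0, "wz": 0, "gripper": 0.3}
    - {"x": -1, "y": -0.12, "z": 0, "wx": 0, "wy": 0, "wz": 0, "gripper": 0.3}
    - {"x": -1, "y": -0.12, "z": 0, "wx": 0, "wy": 0, "wz": 0, "gripper": 0.3}
    - {"x": -1, "y": -0.12, "z": 0, "wx": 0, "wy": 0, "wz": 0, "gripper": 0.3}
    - {"x": -1, "y": -0.12, "z": 0, "wx": 0, "wy": 0, "wz": 0, "gripper": 0.3}
    - {"x": -1, "y": -0.12, "z": 0, "wx": 0, "wy": 0, "wz": 0, "gripper": 0.3}

```text
t: 25.57
ee_pos: [0.5149, -0.2218, 0.1331]
tcp_rot: [-1.958, -2.453, 0.0]
wrist_force: [0.4, -0.2, 0.6]
opening: 0.702
finger_force: 0.0
```

Call:
arm_command:
  moves:
    - {"x": -1, "y": -0.12, "z": 0.2, "wx": 0, "wy": 0, "wz": 0, "gripper": 0.3}
    - {"x": -0.8, "y": -0.1, "z": 0.5, "wx": 0, "wy": 0, "wz": 0, "gripper": 0.3}
    - {"x": -0.25, "y": -0.05, "z": 1, "wx": 0, "wy": 0, "wz": 0, "gripper": 0.3}
    - {"x": 0, "y": 0, "z": 0.5, "wx": 0, "wy": 0, "wz": 0, "gripper": 0.3}
    - {"x": 0, "y": 0, "z": 0, "wx": 0, "wy": 0, "wz": 0, "gripper": 0.3}
    - {"x": 0, "y": 0, "z": 0, "wx": 0, "wy": 0, "wz": 0, "gripper": 0.3}
    - {"x": 0, "y": 0, "z": 0, "wx": 0, "wy": 0, "wz": 0, "gripper": 0.3}
    - {"x": 0, "y": 0, "z": 0, "wx": 0, "wy": 0, "wz": 0, "gripper": 0.3}

```text
t: 26.23
ee_pos: [0.5215, -0.2725, 0.0813]
tcp_rot: [1.957, 2.455, 0.0]
wrist_force: [-0.6, -0.2, -0.1]
opening: 0.699
finger_force: 0.0
```

```bash
python3 plan.py .5235,-.2715,-.001,.22
```

```text
t 26.23 pos [ 0.5215 -0.2725  0.0813] yaw 0.225 tilt [ 0.002 -0.001] open 0.699 f 0.0 wf [-0.6 -0.2 -0.1]
.5235,-.2715,-.001,.22 shift [0.03 0.08 3.29] turn [0.01 0.02 0.05]
```

Call:
arm_command:
  moves:
    - {"x": 0.03, "y": 0.08, "z": 1, "wx": 0, "wy": 0, "wz": 0, "gripper": 0.3}
    - {"x": 0, "y": 0, "z": 1, "wx": 0, "wy": 0, "wz": 0, "gripper": 0.3}
    - {"x": 0, "y": 0, "z": 1, "wx": 0, "wy": 0, "wz": 0, "gripper": 0.3}
    - {"x": 0, "y": 0, "z": 0.25, "wx": 0, "wy": 0, "wz": 0, "gripper": 0.3}
    - {"x": 0, "y": 0, "z": 0, "wx": 0, "wy": 0, "wz": 0, "gripper": 0.4}
    - {"x": 0, "y": 0, "z": 0, "wx": 0, "wy": 0, "wz": 0, "gripper": 0.5}
    - {"x": 0, "y": 0, "z": 0, "wx": 0, "wy": 0, "wz": 0, "gripper": 0.5}
    - {"x": 0, "y": 0, "z": 0, "wx": 0, "wy": 0, "wz": 0, "gripper": 0.5}

```text
t: 26.9
ee_pos: [0.5239, -0.2725, 0.0009]
tcp_rot: [1.957, 2.453, -0.0]
wrist_force: [0.2, -1.0, -0.7]
opening: 0.502
finger_force: 0.0
```

```bash
python3 plan.py .5235,-.2715,-.003,.22
python3 - <<'E'
from h import *
a=grab('side')
cv2.imwrite('pics/a6.png',cv2.resize(a['frame'][240:340,200:300],(600,600),interpolation=2))
E
```

```text
t 26.9 pos [ 0.5239 -0.2725  0.0009] yaw 0.224 tilt [ 0.003 -0.002] open 0.502 f 0.0 wf [ 0.2 -1.  -0.7]
.5235,-.2715,-.003,.22 shift [ 0.04 -0.01  0.15] turn [0.02 0.03 0.04]
```

View pics/a6.png

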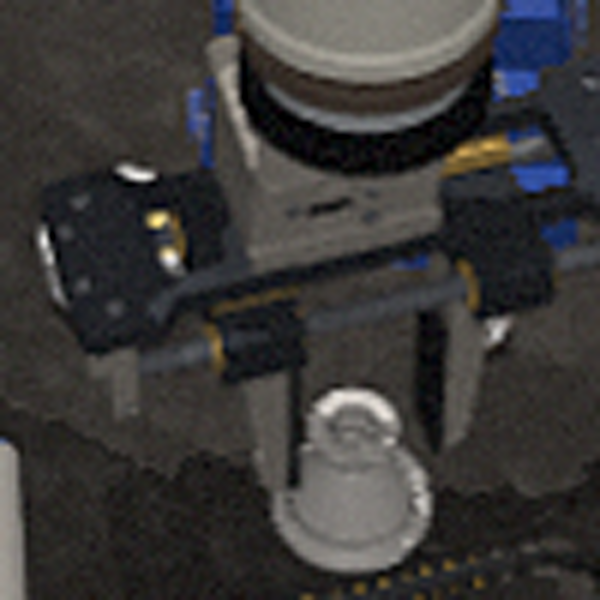

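Fingers straddle the collar at (355,420), tips (285,490) and (440,450), near the collar's lower edge. Closing now.

Call:
arm_command:
  moves:
    - {"x": 0.02, "y": 0, "z": 0.06, "wx": 0, "wy": 0, "wz": 0, "gripper": 0.5}
    - {"x": 0, "y": 0, "z": 0, "wx": 0, "wy": 0, "wz": 0, "gripper": 0.5}
    - {"x": 0, "y": 0, "z": 0, "wx": 0, "wy": 0, "wz": 0, "gripper": 0.6}
    - {"x": 0, "y": 0, "z": 0, "wx": 0, "wy": 0, "wz": 0, "gripper": 0.7}
    - {"x": 0, "y": 0, "z": 0, "wx": 0, "wy": 0, "wz": 0, "gripper": 0.8}
    - {"x": 0, "y": 0, "z": 0, "wx": 0, "wy": 0, "wz": 0, "gripper": 1}
    - {"x": 0, "y": 0, "z": 0, "wx": 0, "wy": 0, "wz": 0, "gripper": 1}
    - {"x": 0, "y": 0, "z": 0, "wx": 0, "wy": 0, "wz": 0, "gripper": 1}

```text
t: 27.62
ee_pos: [0.5225, -0.271, -0.0028]
tcp_rot: [1.959, 2.456, 0.0]
wrist_force: [0.6, 0.8, -0.2]
opening: 0.291
finger_force: 20.0
```

Call:
arm_command:
  moves:
    - {"x": 0, "y": 0, "z": -0.3, "wx": 0, "wy": 0, "wz": 0, "gripper": 1}
    - {"x": 0, "y": 0, "z": -0.7, "wx": 0, "wy": 0, "wz": 0, "gripper": 1}
    - {"x": 0, "y": 0, "z": -1, "wx": 0, "wy": 0, "wz": 0, "gripper": 1}
    - {"x": 0, "y": 0, "z": -1, "wx": 0, "wy": 0, "wz": 0, "gripper": 1}
    - {"x": 0, "y": 0, "z": -1, "wx": 0, "wy": 0, "wz": 0, "gripper": 1}
    - {"x": 0, "y": 0, "z": -0.8, "wx": 0, "wy": 0, "wz": 0, "gripper": 1}
    - {"x": 0, "y": 0, "z": 0, "wx": 0, "wy": 0, "wz": 0, "gripper": 1}
    - {"x": 0, "y": 0, "z": 0, "wx": 0, "wy": 0, "wz": 0, "gripper": 1}
    - {"x": 0, "y": 0, "z": 0, "wx": 0, "wy": 0, "wz": 0, "gripper": 1}

```text
t: 28.37
ee_pos: [0.5214, -0.2703, 0.1155]
tcp_rot: [-1.958, -2.454, 0.0]
wrist_force: [0.5, 0.9, -1.7]
opening: 0.288
finger_force: 20.0
```

```bash
python3 plan.py .4843,.1865,.12,.22;  python3 - <<'E'
from h import *
a=grab('side');b=grab('top');save(a,'s4.npz');save(b,'t4.npz')
f=lambda i,x,y:cv2.resize(i[y:y+100,x:x+100],(400,400),interpolation=2)
cv2.imwrite('pics/a7.png',np.hstack([f(a['frame'],205,190),f(a['frame'],180,110)]))
E
```

```text
t 28.37 pos [ 0.5214 -0.2703  0.1155] yaw 0.224 tilt [-0.002  0.002] open 0.288 f 20.0 wf [ 0.5  0.9 -1.7]
.4843,.1865,.12,.22 shift [18.14  2.61 -0.15] turn [-0.02 -0.02  0.04]
```

View pics/a7.png

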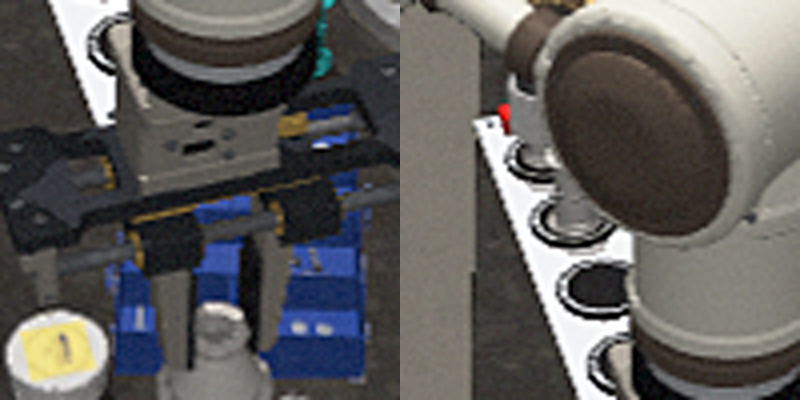

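Reducer held (215,330 in the left half) and the nipple stands on pad 2 (right half, (573,215)). Carrying it to pad 3.

Call:
arm_command:
  moves:
    - {"x": 0.4, "y": 0.1, "z": 0, "wx": 0, "wy": 0, "wz": 0, "gripper": 1}
    - {"x": 0.8, "y": 0.14, "z": 0, "wx": 0, "wy": 0, "wz": 0, "gripper": 1}
    - {"x": 1, "y": 0.14, "z": 0, "wx": 0, "wy": 0, "wz": 0, "gripper": 1}
    - {"x": 1, "y": 0.14, "z": 0, "wx": 0, "wy": 0, "wz": 0, "gripper": 1}
    - {"x": 1, "y": 0.14, "z": 0, "wx": 0, "wy": 0, "wz": 0, "gripper": 1}
    - {"x": 1, "y": 0.14, "z": 0, "wx": 0, "wy": 0, "wz": 0, "gripper": 1}
    - {"x": 1, "y": 0.14, "z": 0, "wx": 0, "wy": 0, "wz": 0, "gripper": 1}
    - {"x": 1, "y": 0.14, "z": 0, "wx": 0, "wy": 0, "wz": 0, "gripper": 1}
    - {"x": 1, "y": 0.14, "z": 0, "wx": 0, "wy": 0, "wz": 0, "gripper": 1}
    - {"x": 1, "y": 0.14, "z": 0, "wx": 0, "wy": 0, "wz": 0, "gripper": 1}
    - {"x": 1, "y": 0.14, "z": 0, "wx": 0, "wy": 0, "wz": 0, "gripper": 1}
    - {"x": 1, "y": 0.14, "z": 0, "wx": 0, "wy": 0, "wz": 0, "gripper": 1}
    - {"x": 1, "y": 0.14, "z": 0, "wx": 0, "wy": 0, "wz": 0, "gripper": 1}
    - {"x": 1, "y": 0.14, "z": 0, "wx": 0, "wy": 0, "wz": 0, "gripper": 1}
    - {"x": 1, "y": 0.14, "z": 0, "wx": 0, "wy": 0, "wz": 0, "gripper": 1}
    - {"x": 1, "y": 0.14, "z": 0, "wx": 0, "wy": 0, "wz": 0, "gripper": 1}
    - {"x": 1, "y": 0.14, "z": 0, "wx": 0, "wy": 0, "wz": 0, "gripper": 1}
    - {"x": 1, "y": 0.14, "z": 0, "wx": 0, "wy": 0, "wz": 0, "gripper": 1}
    - {"x": 0.7, "y": 0.1, "z": 0, "wx": 0, "wy": 0, "wz": 0, "gripper": 1}
    - {"x": 0.3, "y": 0.1, "z": 0, "wx": 0, "wy": 0, "wz": 0, "gripper": 1}

```text
t: 30.13
ee_pos: [0.4848, 0.1901, 0.1161]
tcp_rot: [-1.955, -2.457, 0.002]
wrist_force: [0.1, -0.3, -1.8]
opening: 0.288
finger_force: 20.0
```

Call:
arm_command:
  moves:
    - {"x": 0, "y": 0, "z": 0.5, "wx": 0, "wy": 0, "wz": 0, "gripper": 1}
    - {"x": 0, "y": 0, "z": 1, "wx": 0, "wy": 0, "wz": 0, "gripper": 1}
    - {"x": 0, "y": 0, "z": 1, "wx": 0, "wy": 0, "wz": 0, "gripper": 1}
    - {"x": 0, "y": 0, "z": 0.5, "wx": 0, "wy": 0, "wz": 0, "gripper": 1}
    - {"x": 0, "y": 0, "z": 0, "wx": 0, "wy": 0, "wz": 0, "gripper": 1}
    - {"x": 0, "y": 0, "z": 0, "wx": 0, "wy": 0, "wz": 0, "gripper": 1}
    - {"x": 0, "y": 0, "z": 0, "wx": 0, "wy": 0, "wz": 0, "gripper": 1}

```text
t: 30.72
ee_pos: [0.4874, 0.1875, 0.0431]
tcp_rot: [1.959, 2.455, 0.002]
wrist_force: [0.2, 0.6, -0.9]
opening: 0.284
finger_force: 20.0
```

```bash
python3 plan.py .4843,.187,.011,.22
```

```text
t 30.72 pos [0.4874 0.1875 0.0431] yaw 0.224 tilt [0.001 0.   ] open 0.284 f 20.0 wf [ 0.2  0.6 -0.9]
.4843,.187,.011,.22 shift [ 0.01 -0.13  1.28] turn [0.01 0.   0.04]
```

Call:
arm_command:
  moves:
    - {"x": 0, "y": -0.08, "z": 0.5, "wx": 0, "wy": 0, "wz": 0, "gripper": 1}
    - {"x": 0, "y": 0, "z": 0.4, "wx": 0, "wy": 0, "wz": 0, "gripper": 1}
    - {"x": 0, "y": 0, "z": 0.2, "wx": 0, "wy": 0, "wz": 0, "gripper": 1}
    - {"x": 0, "y": 0, "z": 0, "wx": 0, "wy": 0, "wz": 0, "gripper": 1}
    - {"x": 0, "y": 0, "z": 0, "wx": 0, "wy": 0, "wz": 0, "gripper": 1}
    - {"x": 0, "y": 0, "z": 0, "wx": 0, "wy": 0, "wz": 0, "gripper": 1}
    - {"x": 0, "y": 0, "z": 0, "wx": 0, "wy": 0, "wz": 0, "gripper": 1}

```text
t: 31.3
ee_pos: [0.4853, 0.1872, 0.0153]
tcp_rot: [1.959, 2.455, 0.001]
wrist_force: [-0.6, 0.6, -2.2]
opening: 0.288
finger_force: 20.0
```

```bash
python3 plan.py .4843,.187,.0095,.22
```

```text
t 31.3 pos [0.4853 0.1872 0.0153] yaw 0.224 tilt [0.001 0.   ] open 0.288 f 20.0 wf [-0.6  0.6 -2.2]
.4843,.187,.0095,.22 shift [ 0.   -0.04  0.23] turn [0.01 0.   0.04]
```

Call:
arm_command:
  moves:
    - {"x": 0, "y": -0.02, "z": 0.12, "wx": 0, "wy": 0, "wz": 0, "gripper": 1}
    - {"x": 0, "y": 0, "z": 0.06, "wx": 0, "wy": 0, "wz": 0, "gripper": 1}
    - {"x": 0, "y": 0, "z": 0, "wx": 0, "wy": 0, "wz": 0, "gripper": 1}
    - {"x": 0, "y": 0, "z": 0, "wx": 0, "wy": 0, "wz": 0, "gripper": 1}
    - {"x": 0, "y": 0, "z": 0, "wx": 0, "wy": 0, "wz": 0, "gripper": 1}

```text
t: 31.72
ee_pos: [0.4842, 0.187, 0.0101]
tcp_rot: [-1.959, -2.456, 0.0]
wrist_force: [-0.0, 0.4, -2.2]
opening: 0.289
finger_force: 20.0
```

Call:
arm_command:
  moves:
    - {"x": 0, "y": 0, "z": 0, "wx": 0, "wy": 0, "wz": 0, "gripper": 0.6}
    - {"x": 0, "y": 0, "z": 0, "wx": 0, "wy": 0, "wz": 0, "gripper": 0.5}
    - {"x": 0, "y": 0, "z": 0, "wx": 0, "wy": 0, "wz": 0, "gripper": 0.4}
    - {"x": 0, "y": 0, "z": 0, "wx": 0, "wy": 0, "wz": 0, "gripper": 0.4}
    - {"x": 0, "y": 0, "z": -0.5, "wx": 0, "wy": 0, "wz": 0, "gripper": 0.3}
    - {"x": 0, "y": 0, "z": -1, "wx": 0, "wy": 0, "wz": 0, "gripper": 0}
    - {"x": 0, "y": 0, "z": -1, "wx": 0, "wy": 0, "wz": 0, "gripper": 0}
    - {"x": 0, "y": 0, "z": -1, "wx": 0, "wy": 0, "wz": 0, "gripper": 0}
    - {"x": 0, "y": 0, "z": -1, "wx": 0, "wy": 0, "wz": 0, "gripper": 0}
    - {"x": 0, "y": 0, "z": 0, "wx": 0, "wy": 0, "wz": 0, "gripper": 0}

```text
t: 32.55
ee_pos: [0.4881, 0.1876, 0.1286]
tcp_rot: [1.955, 2.45, 0.012]
wrist_force: [1.7, -0.7, 1.2]
opening: 0.986
finger_force: 0.0
```

```bash
python3 plan.py .4467,-.1635,.12,.22 .4467,-.1635,.12,1.57 .4467,-.1635,-.025,1.57
```

```text
t 32.55 pos [0.4881 0.1876 0.1286] yaw 0.224 tilt [0.01  0.001] open 0.986 f 0.0 wf [ 1.7 -0.7  1.2]
.4467,-.1635,.12,.22 shift [-13.32  -4.74   0.31] turn [0.1  0.01 0.04]
.4467,-.1635,.12,1.57 shift [0. 0. 0.] turn [  0.    0.  -13.5]
.4467,-.1635,-.025,1.57 shift [0.  0.  5.8] turn [0. 0. 0.]
```

Call:
arm_command:
  moves:
    - {"x": -0.7, "y": -0.3, "z": 0, "wx": 0, "wy": 0, "wz": 0, "gripper": 0}
    - {"x": -1, "y": -0.35, "z": 0, "wx": 0, "wy": 0, "wz": 0, "gripper": 0}
    - {"x": -1, "y": -0.35, "z": 0, "wx": 0, "wy": 0, "wz": 0, "gripper": 0}
    - {"x": -1, "y": -0.35, "z": 0, "wx": 0, "wy": 0, "wz": 0, "gripper": 0}
    - {"x": -1, "y": -0.35, "z": 0, "wx": 0, "wy": 0, "wz": 0, "gripper": 0}
    - {"x": -1, "y": -0.35, "z": 0, "wx": 0, "wy": 0, "wz": 0, "gripper": 0}
    - {"x": -1, "y": -0.35, "z": 0, "wx": 0, "wy": 0, "wz": 0, "gripper": 0}
    - {"x": -1, "y": -0.35, "z": 0, "wx": 0, "wy": 0, "wz": 0, "gripper": 0}
    - {"x": -1, "y": -0.35, "z": 0, "wx": 0, "wy": 0, "wz": 0, "gripper": 0}
    - {"x": -1, "y": -0.35, "z": 0, "wx": 0, "wy": 0, "wz": 0, "gripper": 0}
    - {"x": -1, "y": -0.35, "z": 0, "wx": 0, "wy": 0, "wz": 0, "gripper": 0}
    - {"x": -1, "y": -0.35, "z": 0, "wx": 0, "wy": 0, "wz": 0, "gripper": 0}
    - {"x": -1, "y": -0.35, "z": 0, "wx": 0, "wy": 0, "wz": 0, "gripper": 0}
    - {"x": -0.6, "y": -0.25, "z": 0, "wx": 0, "wy": 0, "wz": 0, "gripper": 0}
    - {"x": 0, "y": 0, "z": 0, "wx": 0, "wy": 0, "wz": -0.5, "gripper": 0}

```text
t: 33.8
ee_pos: [0.4417, -0.1665, 0.1223]
tcp_rot: [1.901, 2.501, -0.001]
wrist_force: [-0.2, -0.2, 0.5]
opening: 0.995
finger_force: 0.0
```

Call:
arm_command:
  moves:
    - {"x": 0, "y": 0, "z": 0, "wx": 0, "wy": 0, "wz": -1, "gripper": 0}
    - {"x": 0, "y": 0, "z": 0, "wx": 0, "wy": 0, "wz": -1, "gripper": 0}
    - {"x": 0, "y": 0, "z": 0, "wx": 0, "wy": 0, "wz": -1, "gripper": 0}
    - {"x": 0, "y": 0, "z": 0, "wx": 0, "wy": 0, "wz": -1, "gripper": 0}
    - {"x": 0, "y": 0, "z": 0, "wx": 0, "wy": 0, "wz": -1, "gripper": 0}
    - {"x": 0, "y": 0, "z": 0, "wx": 0, "wy": 0, "wz": -1, "gripper": 0}
    - {"x": 0, "y": 0, "z": 0, "wx": 0, "wy": 0, "wz": -1, "gripper": 0}
    - {"x": 0, "y": 0, "z": 0, "wx": 0, "wy": 0, "wz": -1, "gripper": 0}
    - {"x": 0, "y": 0, "z": 0, "wx": 0, "wy": 0, "wz": -1, "gripper": 0}
    - {"x": 0, "y": 0, "z": 0, "wx": 0, "wy": 0, "wz": -1, "gripper": 0}
    - {"x": 0, "y": 0, "z": 0, "wx": 0, "wy": 0, "wz": -1, "gripper": 0}
    - {"x": 0, "y": 0, "z": 0, "wx": 0, "wy": 0, "wz": -1, "gripper": 0}
    - {"x": 0, "y": 0, "z": 0, "wx": 0, "wy": 0, "wz": -1, "gripper": 0}
    - {"x": 0, "y": 0, "z": 0, "wx": 0, "wy": 0, "wz": 0, "gripper": 0}
    - {"x": 0, "y": 0, "z": 0, "wx": 0, "wy": 0, "wz": 0, "gripper": 0}
    - {"x": 0, "y": 0, "z": 0, "wx": 0, "wy": 0, "wz": 0, "gripper": 0}

```text
t: 35.13
ee_pos: [0.4421, -0.1635, 0.1224]
tcp_rot: [0.001, -3.141, -0.0]
wrist_force: [-0.5, 0.4, -0.3]
opening: 0.999
finger_force: 0.0
```

```bash
python3 plan.py .4467,-.1635,-.025,1.57
```

```text
t 35.13 pos [ 0.4421 -0.1635  0.1224] yaw 1.571 tilt [-0.  0.] open 0.999 f 0.0 wf [-0.5  0.4 -0.3]
.4467,-.1635,-.025,1.57 shift [-0.19 -0.    5.89] turn [ 0.   -0.    0.01]
```

Call:
arm_command:
  moves:
    - {"x": -0.19, "y": 0, "z": 0.5, "wx": 0, "wy": 0, "wz": 0, "gripper": 0}
    - {"x": 0, "y": 0, "z": 1, "wx": 0, "wy": 0, "wz": 0, "gripper": 0}
    - {"x": 0, "y": 0, "z": 1, "wx": 0, "wy": 0, "wz": 0, "gripper": 0}
    - {"x": 0, "y": 0, "z": 1, "wx": 0, "wy": 0, "wz": 0, "gripper": 0}
    - {"x": 0, "y": 0, "z": 0.8, "wx": 0, "wy": 0, "wz": 0, "gripper": 0}
    - {"x": 0, "y": 0, "z": 0.5, "wx": 0, "wy": 0, "wz": 0, "gripper": 0}
    - {"x": 0, "y": 0, "z": 0.3, "wx": 0, "wy": 0, "wz": 0, "gripper": 0}
    - {"x": 0, "y": 0, "z": 0.3, "wx": 0, "wy": 0, "wz": 0, "gripper": 0}
    - {"x": 0, "y": 0, "z": 0, "wx": 0, "wy": 0, "wz": 0, "gripper": 0}
    - {"x": 0, "y": 0, "z": 0, "wx": 0, "wy": 0, "wz": 0, "gripper": 0}
    - {"x": 0, "y": 0, "z": 0, "wx": 0, "wy": 0, "wz": 0, "gripper": 0}
    - {"x": 0, "y": 0, "z": 0, "wx": 0, "wy": 0, "wz": 0, "gripper": 0}

```text
t: 36.13
ee_pos: [0.4478, -0.1641, -0.0114]
tcp_rot: [-0.005, 3.14, -0.002]
wrist_force: [-0.1, 0.0, -0.3]
opening: 0.999
finger_force: 0.0
```

Call:
arm_command:
  moves:
    - {"x": 0, "y": 0, "z": 0.3, "wx": 0, "wy": 0, "wz": 0, "gripper": 0}
    - {"x": 0, "y": 0, "z": 0.2, "wx": 0, "wy": 0, "wz": 0, "gripper": 0}
    - {"x": 0, "y": 0, "z": 0, "wx": 0, "wy": 0, "wz": 0, "gripper": 0}
    - {"x": 0, "y": 0, "z": 0, "wx": 0, "wy": 0, "wz": 0, "gripper": 0}
    - {"x": 0, "y": 0, "z": 0, "wx": 0, "wy": 0, "wz": 0, "gripper": 0}
    - {"x": 0, "y": 0, "z": 0, "wx": 0, "wy": 0, "wz": 0, "gripper": 0}

```text
t: 36.63
ee_pos: [0.4471, -0.1637, -0.0247]
tcp_rot: [-0.005, 3.141, -0.0]
wrist_force: [-0.6, -0.0, -0.1]
opening: 1.0
finger_force: 0.0
```

Run:
```python
from h import *
a=grab('side');b=grab('top')
print(env.sense()['wrist_force'])
f=lambda i,x,y:cv2.resize(i[y:y+100,x:x+100],(400,400),interpolation=2)
cv2.imwrite('pics/a8.png',np.hstack([f(a['frame'],180,210),f(a['frame'],180,110)]))
```

```text
[-0.63605089 -0.43205289 -0.2429922 ]
```

View pics/a8.png

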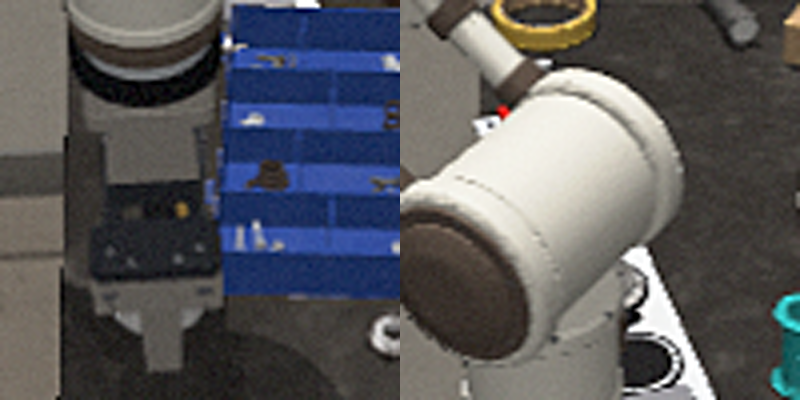

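The near finger (163,340) is centred in front of the tin, which shows on both sides of it. Closing.

Call:
arm_command:
  moves:
    - {"x": 0, "y": 0, "z": 0, "wx": 0, "wy": 0, "wz": 0, "gripper": 0.2}
    - {"x": 0, "y": 0, "z": 0, "wx": 0, "wy": 0, "wz": 0, "gripper": 0.3}
    - {"x": 0, "y": 0, "z": 0, "wx": 0, "wy": 0, "wz": 0, "gripper": 0.4}
    - {"x": 0, "y": 0, "z": 0, "wx": 0, "wy": 0, "wz": 0, "gripper": 0.6}
    - {"x": 0, "y": 0, "z": 0, "wx": 0, "wy": 0, "wz": 0, "gripper": 1}
    - {"x": 0, "y": 0, "z": 0, "wx": 0, "wy": 0, "wz": 0, "gripper": 1}
    - {"x": 0, "y": 0, "z": 0, "wx": 0, "wy": 0, "wz": 0, "gripper": 1}
    - {"x": 0, "y": 0, "z": 0, "wx": 0, "wy": 0, "wz": 0, "gripper": 1}

```text
t: 37.4
ee_pos: [0.447, -0.1634, -0.0249]
tcp_rot: [0.005, -3.141, -0.0]
wrist_force: [-0.1, 0.5, 0.7]
opening: 0.608
finger_force: 20.0
```

Call:
arm_command:
  moves:
    - {"x": 0, "y": 0, "z": -0.3, "wx": 0, "wy": 0, "wz": 0, "gripper": 1}
    - {"x": 0, "y": 0, "z": -0.7, "wx": 0, "wy": 0, "wz": 0, "gripper": 1}
    - {"x": 0, "y": 0, "z": -1, "wx": 0, "wy": 0, "wz": 0, "gripper": 1}
    - {"x": 0, "y": 0, "z": -1, "wx": 0, "wy": 0, "wz": 0, "gripper": 1}
    - {"x": 0, "y": 0, "z": -1, "wx": 0, "wy": 0, "wz": 0, "gripper": 1}
    - {"x": 0, "y": 0, "z": -0.8, "wx": 0, "wy": 0, "wz": 0, "gripper": 1}
    - {"x": 0, "y": 0, "z": 0, "wx": 0, "wy": 0, "wz": 0, "gripper": 1}
    - {"x": 0, "y": 0, "z": 0, "wx": 0, "wy": 0, "wz": 0, "gripper": 1}

```text
t: 38.07
ee_pos: [0.4477, -0.1641, 0.096]
tcp_rot: [-0.005, 3.14, -0.002]
wrist_force: [-0.3, -0.6, -3.0]
opening: 0.602
finger_force: 20.0
```

```bash
python3 plan.py .5028,.1045,.095,1.57 .5028,.1045,.095,.22 .5028,.1045,-.013,.22
```

```text
t 38.07 pos [ 0.4477 -0.1641  0.096 ] yaw 1.574 tilt [ 0.002 -0.002] open 0.602 f 20.0 wf [-0.3 -0.6 -3. ]
.5028,.1045,.095,1.57 shift [-2.24 10.74  0.03] turn [-0.02  0.02  0.04]
.5028,.1045,.095,.22 shift [0. 0. 0.] turn [ 0.   0.  13.5]
.5028,.1045,-.013,.22 shift [0.   0.   4.32] turn [0. 0. 0.]
```

Call:
arm_command:
  moves:
    - {"x": -0.1, "y": 0.5, "z": 0, "wx": 0, "wy": 0, "wz": 0, "gripper": 1}
    - {"x": -0.2, "y": 1, "z": 0, "wx": 0, "wy": 0, "wz": 0, "gripper": 1}
    - {"x": -0.21, "y": 1, "z": 0, "wx": 0, "wy": 0, "wz": 0, "gripper": 1}
    - {"x": -0.21, "y": 1, "z": 0, "wx": 0, "wy": 0, "wz": 0, "gripper": 1}
    - {"x": -0.21, "y": 1, "z": 0, "wx": 0, "wy": 0, "wz": 0, "gripper": 1}
    - {"x": -0.21, "y": 1, "z": 0, "wx": 0, "wy": 0, "wz": 0, "gripper": 1}
    - {"x": -0.21, "y": 1, "z": 0, "wx": 0, "wy": 0, "wz": 0, "gripper": 1}
    - {"x": -0.21, "y": 1, "z": 0, "wx": 0, "wy": 0, "wz": 0, "gripper": 1}
    - {"x": -0.21, "y": 1, "z": 0, "wx": 0, "wy": 0, "wz": 0, "gripper": 1}
    - {"x": -0.21, "y": 1, "z": 0, "wx": 0, "wy": 0, "wz": 0, "gripper": 1}
    - {"x": -0.2, "y": 0.8, "z": 0, "wx": 0, "wy": 0, "wz": 0, "gripper": 1}
    - {"x": -0.1, "y": 0.45, "z": 0, "wx": 0, "wy": 0, "wz": 0, "gripper": 1}
    - {"x": 0, "y": 0, "z": 0, "wx": 0, "wy": 0, "wz": 0.5, "gripper": 1}

```text
t: 39.15
ee_pos: [0.5019, 0.1072, 0.0931]
tcp_rot: [-0.07, -3.138, -0.001]
wrist_force: [1.0, -0.2, -1.2]
opening: 0.609
finger_force: 20.0
```

Call:
arm_command:
  moves:
    - {"x": 0, "y": 0, "z": 0, "wx": 0, "wy": 0, "wz": 1, "gripper": 1}
    - {"x": 0, "y": 0, "z": 0, "wx": 0, "wy": 0, "wz": 1, "gripper": 1}
    - {"x": 0, "y": 0, "z": 0, "wx": 0, "wy": 0, "wz": 1, "gripper": 1}
    - {"x": 0, "y": 0, "z": 0, "wx": 0, "wy": 0, "wz": 1, "gripper": 1}
    - {"x": 0, "y": 0, "z": 0, "wx": 0, "wy": 0, "wz": 1, "gripper": 1}
    - {"x": 0, "y": 0, "z": 0, "wx": 0, "wy": 0, "wz": 1, "gripper": 1}
    - {"x": 0, "y": 0, "z": 0, "wx": 0, "wy": 0, "wz": 1, "gripper": 1}
    - {"x": 0, "y": 0, "z": 0, "wx": 0, "wy": 0, "wz": 1, "gripper": 1}
    - {"x": 0, "y": 0, "z": 0, "wx": 0, "wy": 0, "wz": 1, "gripper": 1}
    - {"x": 0, "y": 0, "z": 0, "wx": 0, "wy": 0, "wz": 1, "gripper": 1}
    - {"x": 0, "y": 0, "z": 0, "wx": 0, "wy": 0, "wz": 1, "gripper": 1}
    - {"x": 0, "y": 0, "z": 0, "wx": 0, "wy": 0, "wz": 1, "gripper": 1}
    - {"x": 0, "y": 0, "z": 0, "wx": 0, "wy": 0, "wz": 1, "gripper": 1}
    - {"x": 0, "y": 0, "z": 0, "wx": 0, "wy": 0, "wz": 0, "gripper": 1}
    - {"x": 0, "y": 0, "z": 0, "wx": 0, "wy": 0, "wz": 0, "gripper": 1}
    - {"x": 0, "y": 0, "z": 0, "wx": 0, "wy": 0, "wz": 0, "gripper": 1}

```text
t: 40.48
ee_pos: [0.5025, 0.1051, 0.0943]
tcp_rot: [-1.956, -2.457, 0.002]
wrist_force: [0.0, 0.4, -0.5]
opening: 0.61
finger_force: 20.0
```

```bash
python3 plan.py .5028,.1045,-.011,.22
```

```text
t 40.48 pos [0.5025 0.1051 0.0943] yaw 0.226 tilt [-0.002 -0.   ] open 0.61 f 20.0 wf [ 0.   0.4 -0.5]
.5028,.1045,-.011,.22 shift [-0.03  0.01  4.21] turn [-0.02 -0.    0.06]
```

Call:
arm_command:
  moves:
    - {"x": -0.02, "y": 0, "z": 0.5, "wx": 0, "wy": 0, "wz": 0, "gripper": 1}
    - {"x": 0, "y": 0, "z": 1, "wx": 0, "wy": 0, "wz": 0, "gripper": 1}
    - {"x": 0, "y": 0, "z": 1, "wx": 0, "wy": 0, "wz": 0, "gripper": 1}
    - {"x": 0, "y": 0, "z": 0.8, "wx": 0, "wy": 0, "wz": 0, "gripper": 1}
    - {"x": 0, "y": 0, "z": 0.5, "wx": 0, "wy": 0, "wz": 0, "gripper": 1}
    - {"x": 0, "y": 0, "z": 0.2, "wx": 0, "wy": 0, "wz": 0, "gripper": 1}
    - {"x": 0, "y": 0, "z": 0, "wx": 0, "wy": 0, "wz": 0, "gripper": 1}
    - {"x": 0, "y": 0, "z": 0, "wx": 0, "wy": 0, "wz": 0, "gripper": 1}
    - {"x": 0, "y": 0, "z": 0, "wx": 0, "wy": 0, "wz": 0, "gripper": 1}
    - {"x": 0, "y": 0, "z": 0, "wx": 0, "wy": 0, "wz": 0, "gripper": 1}
    - {"x": 0, "y": 0, "z": 0, "wx": 0, "wy": 0, "wz": 0, "gripper": 1}

```text
t: 41.4
ee_pos: [0.5042, 0.1049, -0.0039]
tcp_rot: [1.958, 2.455, 0.002]
wrist_force: [0.6, 0.2, -0.9]
opening: 0.605
finger_force: 20.0
```

```bash
python3 plan.py .5028,.1045,-.0125,.22
```

```text
t 41.4 pos [ 0.5042  0.1049 -0.0039] yaw 0.224 tilt [ 0.002 -0.   ] open 0.605 f 20.0 wf [ 0.6  0.2 -0.9]
.5028,.1045,-.0125,.22 shift [-0.   -0.06  0.35] turn [0.02 0.01 0.04]
```

Call:
arm_command:
  moves:
    - {"x": 0, "y": -0.03, "z": 0.15, "wx": 0, "wy": 0, "wz": 0, "gripper": 1}
    - {"x": 0, "y": 0, "z": 0.1, "wx": 0, "wy": 0, "wz": 0, "gripper": 1}
    - {"x": 0, "y": 0, "z": 0.04, "wx": 0, "wy": 0, "wz": 0, "gripper": 1}
    - {"x": 0, "y": 0, "z": 0, "wx": 0, "wy": 0, "wz": 0, "gripper": 1}
    - {"x": 0, "y": 0, "z": 0, "wx": 0, "wy": 0, "wz": 0, "gripper": 1}
    - {"x": 0, "y": 0, "z": 0, "wx": 0, "wy": 0, "wz": 0, "gripper": 1}
    - {"x": 0, "y": 0, "z": 0, "wx": 0, "wy": 0, "wz": 0, "gripper": 1}

```text
t: 41.98
ee_pos: [0.5026, 0.1047, -0.012]
tcp_rot: [1.959, 2.456, 0.0]
wrist_force: [0.1, 0.4, -1.2]
opening: 0.605
finger_force: 20.0
```

Call:
arm_command:
  moves:
    - {"x": 0, "y": 0, "z": 0.03, "wx": 0, "wy": 0, "wz": 0, "gripper": 1}
    - {"x": 0, "y": 0, "z": 0, "wx": 0, "wy": 0, "wz": 0, "gripper": 1}
    - {"x": 0, "y": 0, "z": 0, "wx": 0, "wy": 0, "wz": 0, "gripper": 0.3}
    - {"x": 0, "y": 0, "z": 0, "wx": 0, "wy": 0, "wz": 0, "gripper": 0.15}
    - {"x": 0, "y": 0, "z": 0, "wx": 0, "wy": 0, "wz": 0, "gripper": 0.1}
    - {"x": 0, "y": 0, "z": 0, "wx": 0, "wy": 0, "wz": 0, "gripper": 0.1}
    - {"x": 0, "y": 0, "z": -0.5, "wx": 0, "wy": 0, "wz": 0, "gripper": 0.1}
    - {"x": 0, "y": 0, "z": -1, "wx": 0, "wy": 0, "wz": 0, "gripper": 0.1}
    - {"x": 0, "y": 0, "z": -1, "wx": 0, "wy": 0, "wz": 0, "gripper": 0.1}
    - {"x": 0, "y": 0, "z": -1, "wx": 0, "wy": 0, "wz": 0, "gripper": 0.1}
    - {"x": 0, "y": 0, "z": -1, "wx": 0, "wy": 0, "wz": 0, "gripper": 0.1}
    - {"x": 0, "y": 0, "z": -1, "wx": 0, "wy": 0, "wz": 0, "gripper": 0.1}
    - {"x": 0, "y": 0, "z": -1, "wx": 0, "wy": 0, "wz": 0, "gripper": 0.1}

```text
t: 43.07
ee_pos: [0.5024, 0.1047, 0.151]
tcp_rot: [1.959, 2.456, 0.0]
wrist_force: [0.7, 0.4, -0.3]
opening: 0.897
finger_force: 0.0
```

Call:
arm_command:
  moves:
    - {"x": -1, "y": -0.3, "z": 0, "wx": 0, "wy": 0, "wz": 0, "gripper": 0.1}
    - {"x": -1, "y": -0.3, "z": 0, "wx": 0, "wy": 0, "wz": 0, "gripper": 0.1}
    - {"x": -1, "y": -0.3, "z": 0, "wx": 0, "wy": 0, "wz": 0, "gripper": 0.1}
    - {"x": -1, "y": -0.3, "z": 0, "wx": 0, "wy": 0, "wz": 0, "gripper": 0.1}
    - {"x": -1, "y": -0.3, "z": 0, "wx": 0, "wy": 0, "wz": 0, "gripper": 0.1}
    - {"x": -1, "y": -0.3, "z": 0, "wx": 0, "wy": 0, "wz": 0, "gripper": 0.1}
    - {"x": -1, "y": -0.3, "z": 0, "wx": 0, "wy": 0, "wz": 0, "gripper": 0.1}
    - {"x": -1, "y": -0.3, "z": 0, "wx": 0, "wy": 0, "wz": 0, "gripper": 0.1}
    - {"x": -1, "y": -0.3, "z": 0, "wx": 0, "wy": 0, "wz": 0, "gripper": 0.1}
    - {"x": -1, "y": -0.3, "z": 0, "wx": 0, "wy": 0, "wz": 0, "gripper": 0.1}
    - {"x": -1, "y": -0.3, "z": 0, "wx": 0, "wy": 0, "wz": 0, "gripper": 0.1}
    - {"x": -1, "y": -0.3, "z": 0, "wx": 0, "wy": 0, "wz": 0, "gripper": 0.1}
    - {"x": -1, "y": -0.3, "z": 0, "wx": 0, "wy": 0, "wz": 0, "gripper": 0.1}
    - {"x": -1, "y": -0.3, "z": 0, "wx": 0, "wy": 0, "wz": 0, "gripper": 0.1}
    - {"x": -0.5, "y": 0, "z": 0, "wx": 0, "wy": 0, "wz": 0, "gripper": 0.1}
    - {"x": 0, "y": 0, "z": 0, "wx": 0, "wy": 0, "wz": 0, "gripper": 0.1}

```text
t: 44.4
ee_pos: [0.4808, -0.2741, 0.1497]
tcp_rot: [1.962, 2.453, -0.0]
wrist_force: [-0.1, 0.4, -0.1]
opening: 0.903
finger_force: 0.0
```

Run:
```python
from h import *
a=grab('side');b=grab('top');save(a,'s9.npz');save(b,'t9.npz')
A=cv2.resize(a['frame'][130:225,195:265],None,fx=4,fy=4,interpolation=2)
B=cv2.resize(b['frame'][185:255,145:275],None,fx=4,fy=4,interpolation=2)
c=np.zeros((380,800,3),np.uint8);c[:380,:280]=A;c[:280,280:800]=B;cv2.imwrite('pics/fin.png',c)
```

```text
(no output)
```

View pics/fin.png

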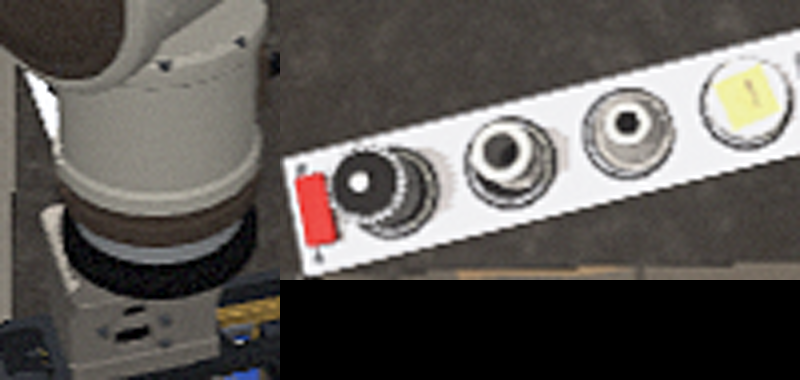

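Run:
```python
from h import *
T=load('t9.npz')
for (u,v,z),p in zip([(78,182,.095),(220,152,.072),(347,122,.057),(466,101,.036)],[(.4475,.352),(.4662,.2692),(.4849,.1863),(.5036,.104)]):
    q=onz(T,(u+.5)/4-.5+145,(v+.5)/4-.5+185,z)[:2];print(q.round(4),((q-p)*1000).round(1),'mm')
```

```text
[0.4475 0.3538] [-0.   1.8] mm
[0.467  0.2659] [ 0.8 -3.3] mm
[0.4866 0.1832] [ 1.7 -3.1] mm
[0.5015 0.1035] [-2.1 -0.5] mm
```

All four stand upright on the right pads, plug (358,182), rim (500,152), collar (627,122), lid (746,101). All are within about 3.5 mm of the pad centres and the gripper is clear, so I'm handing in.

```bash
python3 -c "
from plant import env
print(env.job_done())"
```

```text
the job is handed in; nothing more can be done
None
```

The job is handed in (no verdict came back): gauge, nipple, reducer and tin stand upright from the red block to the grey, each within about 3.5 mm of its pad's centre, nothing held; the nipple was taken by its top flange, since the fingers would not close on the tube.

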